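# Load the vibratory polishing bowl and close it up

### The job

Lay all the brass-bodied copper couplings side by side on the floor of the green polishing bowl, then set the orange lid over the stud onto the rim. Fit the brass hand nut on the stud: turn it backward (anticlockwise) until you feel the thread start drop, then forward (clockwise) until it is fully home against the lid's collar. Also screw the blue filler cap fully shut (clockwise), and leave the other things on the bench alone.

Things in the scene. Friction and masses are not known exactly. Their poses are not given: they have to be found in the camera images.
- fitting1_mid (a point): Centre of a coupling to be polished (2 to 4 of the four are there, the rest are absent; absent ones read None): square brass body 30 x 30 x 30 mm in the middle of a copper tube 22 mm in diameter and 62 mm long overall; 120 g. The tube runs along this frame's x; lying flat the centre is 15 mm above what it lies on. Grip it across the brass body.
- fitting2_mid (a point): Centre of a coupling to be polished (2 to 4 of the four are there, the rest are absent; absent ones read None): square brass body 30 x 30 x 30 mm in the middle of a copper tube 22 mm in diameter and 62 mm long overall; 120 g. The tube runs along this frame's x; lying flat the centre is 15 mm above what it lies on. Grip it across the brass body.
- fitting3_mid (a point): Centre of a coupling to be polished (2 to 4 of the four are there, the rest are absent; absent ones read None): square brass body 30 x 30 x 30 mm in the middle of a copper tube 22 mm in diameter and 62 mm long overall; 120 g. The tube runs along this frame's x; lying flat the centre is 15 mm above what it lies on. Grip it across the brass body.
- fitting4_mid (a point): Centre of a coupling to be polished (2 to 4 of the four are there, the rest are absent; absent ones read None): square brass body 30 x 30 x 30 mm in the middle of a copper tube 22 mm in diameter and 62 mm long overall; 120 g. The tube runs along this frame's x; lying flat the centre is 15 mm above what it lies on. Grip it across the brass body.
- bowl_floor (a point): Centre of the flat inner floor of the fixed green round bowl, 45 mm above the bench. Bowl 200 mm across outside, 190 mm inside, rim 50 mm above this floor. A black post 38 mm in diameter stands in the middle up to rim height; couplings lie in the ring round it: laid radially, centres 57 mm from the middle, four fit. z up.
- stud_root (a point): On the bowl's axis level with its rim, 95 mm above the bench, where the fixed steel stud begins: core 16 mm, 27 mm over its coarse three-start right-hand thread, rounded nose 62 mm above this point. The lid seats here.
- stud_crown (a point): On the stud's axis, 52 mm above stud_root, at its flat crown with three notches 120 deg apart, angle unknown. On the crown, stops block clockwise turning; turned anticlockwise (up to 120 deg) the nut's lugs reach the notches (about 20 deg of play) and it drops 7 to 9 mm if not held up. From there, clockwise, it runs down 30 mm per turn, about 110 deg to the collar.
- lid_collar (a point): On the axis of the loose orange lid, 18 mm above its underside. Disc 208 mm across, 8 mm thick, 250 g; black collar round its middle: 44 mm outside, 32 mm hole, rising 18 mm above the disc (top 8 mm above this point). z is its axis, up. Lies flat on the bench; seated on the rim, this point is 18 mm above stud_root.
- nut_mid (a point): Centre of the loose brass hex hand nut: 48 mm across flats, 46 mm high, 160 g, closed top with a black disc, 31 mm bore open below with three lugs inside. z is its axis, up; flats face along x and every 60 deg. Underside 23 mm below this point. Heights above stud_root: 66 mm resting on the crown, 57 to 60 just dropped in, 49 home on the collar.
- cap_grip (a point): On the axis of the blue ribbed filler cap, 18 mm above its underside and 76 mm above the bench; round, 48 mm in diameter, 32 mm high (top 14 mm above this point), captive on a fixed neck beside the bowl. A white stripe on its top points to the white stripe on the neck's block when shut.
- cap (a joint): Angle of the filler cap, rad: 0 fully shut (a stop), growing anticlockwise seen from above as it is unscrewed, up to 2.6. It turns stiffly (0.08 N m) and stays where it is left; it does not rise.
- gas: Bystander: blue gas can 72 mm in diameter, 200 mm high, standing. Origin at the centre of its underside.
- flux: Bystander: small white jar with red lid, 64 mm in diameter, 55 mm high. Origin at the centre of its underside.
- driver: Bystander: yellow-handled screwdriver lying on the bench. Origin under its middle.

How it is judged:
By the outcome, as a careful person would: the job done as asked, in the order asked, and still so for the second after the job is handed in, with the robot touching nothing.
Of fitting1, fitting2, fitting3, fitting4 only 2 to 4 are there at a start; the rules pass over those that are not, and their reading is None.
At some moment in a run one of fitting1, fitting2, fitting3, fitting4 may be knocked a few centimetres aside while the robot is not near it.
It also fails if it takes over 210 s, if anything falls off the work surface, if the arm or the gripper's body presses on something with over 40 N, if the wrist force passes 120 N, or if a joint passes its speed limit or range.

### The arm

A 6-joint arm with a two-finger parallel gripper is mounted at the origin on the work surface. World frame = base frame: x ahead of the robot, y to its left, z up, the work surface at z = 0. Lengths are in m, angles in rad, forces in N, time in s.
With the tool pointing down it reaches from about 0.35 to 0.975 m from the base axis. Payload 4.9 kg.
Tool frame: the origin (TCP) lies on the centre line of the jaws, within the pads' length; the fingertips stand ctrl.tcp_to_tips ahead of it and the grasp point (between the pads) lies 3 mm ahead of it (ctrl.tcp_to_tips is the distance from the TCP to the fingertips, in m); z points along the fingers, y is the direction in which the jaws open and shut (so a half turn about z gives the same grasp; the last joint's range is limited). The gripper opens to 85 mm and grips with 20 to 120 N. Pads are 22 mm wide; open, the fingers measure 114 mm over their backs; the gripper's body (76 mm by 85 mm) begins 54 mm behind the grasp point. The pads swing forward as they close: fully open they stand 13 mm farther back than shut.
Start: joints at [1.172, 0.053, 1.613, -0, 1.476, -0.119], TCP at [0.173, 0.601, 0.253] pointing down, gripper open.
Joint ranges: [-3.01, 3.01], [-1.01, 2.22], [0.06, 2.58], [-1.02, 4.17], [0.09, 2.62], [-3.14, 3.14]. Speed limits (rad/s): [2.57, 2.57, 3.14, 3.14, 3.14, 3.14].

### API

Orientations are given as a rotation vector (axis times angle).
In Python, from station import ctrl, vision gives the robot as it stands.
- The arm moves only by the tool jog_arm, never from a script. Its argument "deltas" is a list of rows, each a list of 7 numbers: the turn, a rotation vector about the tool's x, y, z in rad, then the shift along the tool's x, y, z in cm, then the opening, from 0 (shut) to 1 (fully open). A call has 1 to 12 rows; each row shifts and turns the commanded pose from where the row before left it, along the tool's axes as they then stand; what a row does not reach is not made up. A row lasts 1/12 s, in which the tool goes at most 41.7 mm and 7.16 degrees, less where a joint would pass 70% of its speed; a pose out of reach is approached as far as the arm can. A call with a gripper value outside its range is refused whole. The fingers move at their own pace and stop on an object; "grip_force" is the grip in N (left out, the last holds). Time passes only in rows, so rows that do not move let the fingers close. It gives the time, the measured TCP pose, the force and the opening at its end, in the units of the state.
- ctrl.get_obs(): the state, without advancing time (a new reading comes with each control period).
- vision.get_image(name): name is "scene" or "top"; returns (picture, depth): 480x640x3 uint8, red, green, blue; 480x640 float32, m along the optical axis (not along the pixel's ray), 0 where there is no reading.
- vision.calibration(name): a dict with "fx", "fy", "cx", "cy" (pixels), "dist" ([k1, k2, p1, p2, k3] as OpenCV has them; the pictures are not rectified), "rvec" (rotation vector, rad) and "tvec" (3), from world to camera coordinates, as OpenCV has them. Camera axes: x right, y down, z forward; pixel columns grow to the right and rows downward; lengths in m; the calibration is good to about 2 mm. A picture is of the moment at which its call begins. calibration takes no time and is no camera call.
- ctrl.finish_job(): hands the job in, once; it reports no verdict.
The state is a dict: "t": time; "q": joint angles; "dq": joint speeds; "effort": joint torques, N m; "tool_pos": TCP position; "tool_rot": TCP orientation; "contact_force": force on the tool from outside, world axes, zero at the start; "wrist_torque": the same for the moment, N m; "opening": finger opening in m.
Only numpy, scipy, OpenCV 4.12 (cv2) and the standard library are available. Lean on these libraries where they do the work, as an engineer would, in place of code of your own. Each camera call takes 0.05 s, during which the arm holds its last target. There are 200 camera calls.

## Working session

There is one attempt and no reset: what is moved stays moved. The work goes in short steps, Python scripts to look and compute and a tool call to move; the robot and the scene stay as the last step left them, time stands still between calls to the robot, and variables do not carry over. Pictures are saved under pics/ and viewed, about 12 in all and at most 16, crops included, and the job is handed in when it is done.

Besides the shell and the picture viewer there is one more tool, called after "Call:" in YAML: its name, and indented under it one key for each argument. jog_arm: Moves the arm, as the interface text tells. Its arguments: {"type":"object","properties":{"deltas":{"type":"array"},"grip_force":{"type":"number"}},"required":["deltas"]}

```bash
ls; mkdir -p pics; cat > h.py <<'E'
import numpy as np, cv2
from station import ctrl, vision
from scipy.spatial.transform import Rotation as R
def cal(n):
    c=vision.calibration(n); K=np.array([[c['fx'],0,c['cx']],[0,c['fy'],c['cy']],[0,0,1.]])
    return K,np.array(c['dist'],float),R.from_rotvec(np.ravel(c['rvec'])).as_matrix(),np.ravel(c['tvec'])
def ray(n,uv):
    K,d,Rm,t=cal(n); p=cv2.undistortPoints(np.array(uv,float).reshape(-1,1,2),K,d)[:,0]
    return -Rm.T@t, np.c_[p,np.ones(len(p))]@Rm
def onplane(n,uv,z):
    o,d=ray(n,uv); return o+d*((z-o[2])/d[:,2])[:,None]
def cloud(n,dep):
    v,u=np.mgrid[:480,:640]; o,d=ray(n,np.c_[u.ravel(),v.ravel()])
    P=(o+d*dep.reshape(-1,1)).reshape(480,640,3); P[dep==0]=np.nan; return P
def save(n,img): cv2.imwrite('pics/'+n+'.png',cv2.cvtColor(img,cv2.COLOR_RGB2BGR))
E
python3 - <<'E'
from h import *
for n in ('top','scene'):
    im,d=vision.get_image(n); save(n+'0',im); np.savez('/tmp/'+n+'0.npz',im=im,d=d)
    K,di,Rm,t=cal(n); print(n,-Rm.T@t,Rm[2])
print({k:np.round(v,4) for k,v in ctrl.get_obs().items()}, ctrl.tcp_to_tips)
E
```

```text
pics
top [0.31975776 0.00631469 1.52258053] [ 0.18653866  0.01184299 -0.98237624]
scene [ 1.08485048 -0.58222728  0.73095845] [-0.5026831   0.60366267 -0.61879002]
{'t': np.float64(0.1), 'q': array([ 1.172 ,  0.0533,  1.6142,  0.    ,  1.476 , -0.119 ]), 'dq': array([ 0.0015, -0.0014, -0.0036, -0.0004, -0.0014,  0.0003]), 'effort': array([ 0.00000e+00, -3.94905e+01, -3.71363e+01, -1.00000e-04,
        3.90000e-03,  0.00000e+00]), 'tool_pos': array([0.1724, 0.6002, 0.2522]), 'tool_rot': array([-4.3800e-01, -3.1104e+00,  2.9000e-03]), 'contact_force': array([ 0.2918, -0.0925, -0.1847]), 'wrist_torque': array([-0.0063, -0.0142,  0.0142]), 'opening': np.float64(0.0855)} 0.022
```

View pics/top0.png

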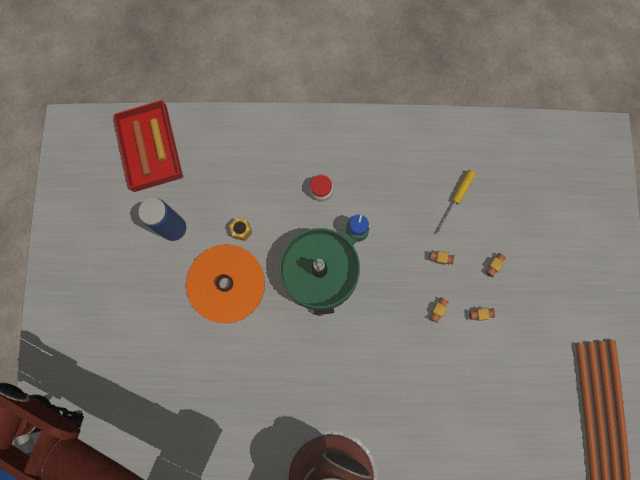

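View pics/scene0.png

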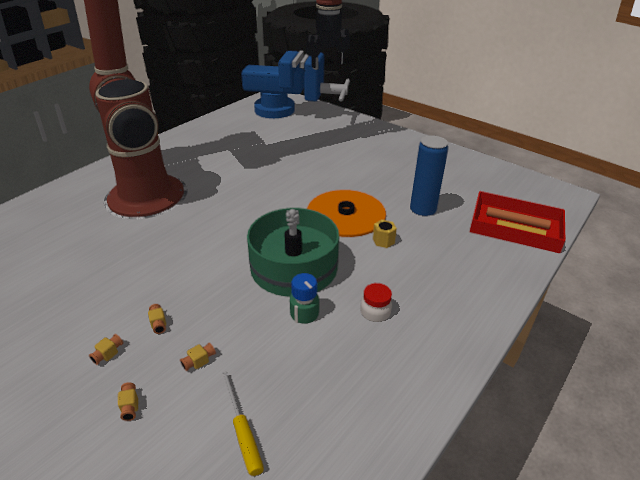

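The top view shows four couplings at about (441,257), (495,264), (440,310) and (483,314). The bowl is at (320,268), cap (359,226), nut (240,228), lid (225,283), flux (321,187), gas can (160,218) and driver (455,200).

```bash
cat >> h.py <<'E'
def blobs(m,amin):
    n,l,s,c=cv2.connectedComponentsWithStats(m.astype(np.uint8)); return [(l==i) for i in range(1,n) if s[i,4]>=amin]
def circ(p):
    A=np.c_[2*p,np.ones(len(p))]; s=np.linalg.lstsq(A,(p**2).sum(1),rcond=None)[0]; return s[:2],np.sqrt(s[2]+s[:2]@s[:2])
def mask(im,h0,h1,s0=100,v0=60):
    return cv2.inRange(cv2.cvtColor(im,cv2.COLOR_RGB2HSV),(h0,s0,v0),(h1,255,255))>0
def ctr(n,m,z):  # outline of mask on plane z
    c=max(cv2.findContours(m.astype(np.uint8),cv2.RETR_EXTERNAL,cv2.CHAIN_APPROX_NONE)[0],key=cv2.contourArea)
    return onplane(n,c[:,0],z)[:,:2]
def couplings(im,P,n='top'):
    m=mask(im,4,32,110,70)
    m[:, :]&=(P[...,0]>0.1)
    out=[]
    for b in blobs(m,60):
        v,u=np.nonzero(b); q=onplane(n,np.c_[u,v],0.015)[:,:2]
        if np.ptp(q,0).max()>0.1 or len(v)>900: continue
        w,V=np.linalg.eigh(np.cov(q.T)); a=np.arctan2(V[1,1],V[0,1])
        y=b&mask(im,20,32,110,70); vy,uy=np.nonzero(y)
        t=onplane(n,np.c_[uy,vy],0.030)[:,:2]
        pz=P[b][:,2]; top=P[b&(np.nan_to_num(P[...,2])>0.027)]
        out.append((u.mean(),v.mean(),len(v),q.mean(0),t.mean(0) if len(t) else None,np.degrees(a),np.sqrt(w),np.nanmean(top[:,:2],0) if len(top) else None,np.nanmax(pz)))
    return out
E
python3 - <<'E'
from h import *
np.set_printoptions(precision=4,suppress=True)
z=np.load('/tmp/top0.npz'); im,d=z['im'],z['d']; P=cloud('top',d)
for o in couplings(im,P): print(*[np.round(x,4) if x is not None else None for x in o])
Z=np.nan_to_num(P[...,2])
# bowl rim
g=mask(im,65,90,60,20); b=max(blobs(g,300),key=lambda b:b.sum())
q=P[b&(Z>0.088)&(Z<0.102)][:,:2]; print('rim depth',circ(q),len(q)); 
v,u=np.nonzero(b); print('bowl px',u.min(),u.max(),v.min(),v.max())
rim=b&(Z>0.088)&(Z<0.102)
c=cv2.findContours(rim.astype(np.uint8),0,1)[0]; c=max(c,key=len)[:,0]
q=onplane('top',c,0.095)[:,:2]; o,r=circ(q); rr=np.hypot(*(q-o).T); o,r=circ(q[rr>0.095]); print('rim outline',o,r)
st=P[(Z>0.12)&(np.hypot(P[...,0]-o[0],P[...,1]-o[1])<0.04)]; print('stud',st[st[:,2]>0.15].mean(0),len(st),st[:,2].max())
# lid
o=mask(im,5,15,180,120); b=max(blobs(o,500),key=lambda b:b.sum()); q=ctr('top',b,0.008); print('lid',circ(q))
lo,_=circ(q); k=P[(Z>0.019)&(np.hypot(P[...,0]-lo[0],P[...,1]-lo[1])<0.035)]; print('collar',k.mean(0),len(k), np.nanmedian(Z[b]))
# nut
for name,h0,h1,zt,win in (('nut',18,32,0.046,(200,260,280,250)),('cap',105,125,0.090,(335,205,385,250))):
    m=mask(im,h0,h1,100,40); mm=np.zeros_like(m); mm[win[1]:win[3],win[0]:win[2]]=m[win[1]:win[3],win[0]:win[2]]; m=mm
    if m.any():
        b=max(blobs(m,10),key=lambda b:b.sum()); t=P[b&(abs(Z-zt)<0.006)]; print(name,t[:,:2].mean(0),len(t),np.nanmax(Z[b]))
w=im[205:250,335:385]; big=cv2.resize(np.hstack([w,im[210:246,217:262][:45].copy().__class__((45,50,3),np.uint8)*0+0]),None,fx=1,fy=1)
top=np.hstack([cv2.resize(im[205:255,335:385],(400,400),interpolation=2),cv2.resize(im[205:255,215:265],(400,400),interpolation=2)])
z2=np.load('/tmp/scene0.npz')['im']
bot=np.hstack([cv2.resize(z2[265:325,275:335],(200,200),interpolation=2),cv2.resize(z2[205:255,360:410],(200,200),interpolation=2),cv2.resize(z2[200:260,260:335],(400,200),interpolation=2)])
save('crop0',np.vstack([top,bot]))
E
```

```text
463.3481 186.307 316 [ 0.7561 -0.3433] [ 0.7518 -0.3399] 151.0364 [0.0068 0.0291] [ 0.7627 -0.3468] 0.035
240.494 229.4859 249 [0.6267 0.2494] [0.6254 0.2477] -136.2309 [0.0152 0.0177] [0.6236 0.2471] 0.0555
441.5947 257.2687 227 [ 0.562  -0.2804] [ 0.5607 -0.2791] 80.1385 [0.0078 0.0167] [ 0.5607 -0.2767] 0.04
495.6744 263.9767 215 [ 0.5465 -0.4242] [ 0.5448 -0.4211] 143.0153 [0.0078 0.0165] [ 0.544  -0.4214] 0.038
438.9455 309.6091 220 [ 0.4252 -0.2717] [ 0.4249 -0.2705] 152.0883 [0.0074 0.0163] [ 0.4238 -0.2693] 0.0387
482.4299 313.6878 221 [ 0.4158 -0.3856] [ 0.4148 -0.3826] 96.7432 [0.0074 0.0168] [ 0.4156 -0.3831] 0.0394
rim depth (array([0.5191, 0.0379]), np.float64(0.09668076577130794)) 442
bowl px 279 368 223 308
rim outline [0.519  0.0377] 0.09706916244976309
stud [0.5192 0.0383 0.1547] 112 0.15977575287231516
lid (array([0.4844, 0.2853]), np.float64(0.10133376780188301))
collar [0.4837 0.2852 0.0257] 107 0.008097916026520435
cap [ 0.6308 -0.0583] 239 0.09783906187380764
```

View pics/crop0.png

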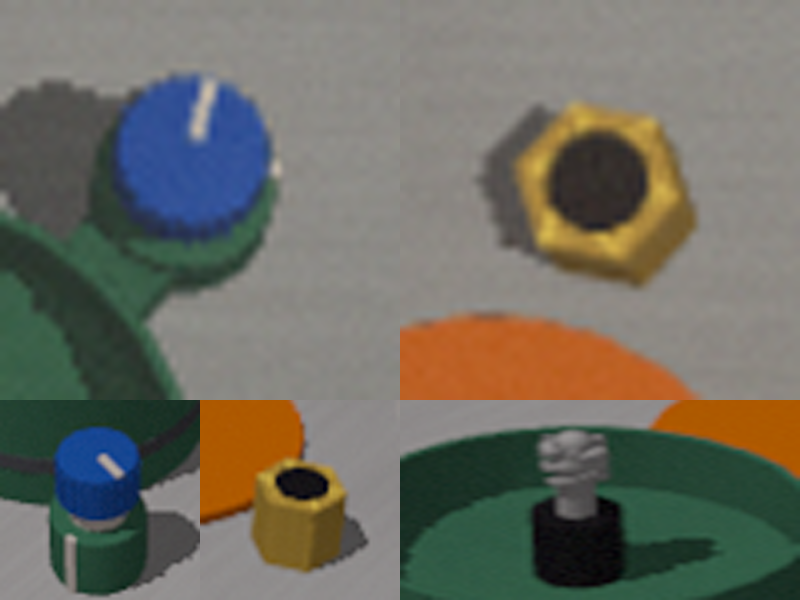

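Cap stripe points roughly world +x and the neck stripe faces −y, so the cap is open by about 85–90°. Next, a small planner that converts waypoints to tool-axis shifts.

```bash
cat >> h.py <<'E'
def pose():
    o=ctrl.get_obs(); M=R.from_rotvec(o['tool_rot']).as_matrix()
    return o,np.array(o['tool_pos']),np.degrees(np.arctan2(M[1,1],M[0,1])),M
def plan(*wps):
    """waypoints (x,y,z,psi) : prints turn, then total tool shift (cm) after turn"""
    o,p,psi,M=pose(); print('t %.1f tcp'%o['t'],np.round(p,4),'psi %.1f q6 %.2f tilt'%(psi,o['q'][5]),np.round(M[:2,2],3),'open %.3f F'%o['opening'],np.round(o['contact_force'],1))
    for x,y,z,s in wps:
        dr=-np.radians((s-psi+180)%360-180); psi=s; a=np.radians(psi)
        d=(np.array([x,y,z])-p)*100; p=np.array([x,y,z])
        t=[-d[0]*np.sin(a)+d[1]*np.cos(a), d[0]*np.cos(a)+d[1]*np.sin(a), -d[2]]
        n=max(1,int(np.ceil(np.linalg.norm(t)/3.3)),)
        print(' rz %.3f  shift'%dr,np.round(t,2),'-> %d rows of'%n,np.round(np.array(t)/n,3))
E
python3 - <<'E'
from h import *
np.set_printoptions(precision=4,suppress=True)
z=np.load('/tmp/top0.npz'); im,d=z['im'],z['d']; P=cloud('top',d); Z=np.nan_to_num(P[...,2])
m=mask(im,18,32,100,40); m[:215]=0; m[250:]=0; m[:,:220]=0; m[:,265:]=0
dk=(im.max(2)<75); dk[:215]=0; dk[243:]=0; dk[:,:226]=0; dk[:,255:]=0
b=max(blobs(dk,20),key=lambda b:b.sum()); v,u=np.nonzero(b); print('disc',u.mean(),v.mean(),len(u),onplane('top',[[u.mean(),v.mean()]],0.046))
t=m&(Z>0.040); print('nut depth',P[t].mean(0))
f=(m|b)&(Z>0.038); q=ctr('top',f,0.046); print(circ(q))
c=q.mean(0); rr=q-c; th=np.arctan2(rr[:,1],rr[:,0]); ph=np.angle((np.hypot(*rr.T)**4*np.exp(6j*th)).sum())/6; print('vertex ang mod60',np.degrees(ph))
plan((0.562,-0.280,0.25,-10),(0.562,-0.280,0.06,-10),(0.562,-0.280,0.026,-10))
E
```

```text
disc 239.3119266055046 227.38532110091742 109 [[0.6259 0.2478 0.046 ]]
nut depth [0.6254 0.2477 0.0464]
(array([0.6256, 0.2478]), np.float64(0.024811314070287412))
vertex ang mod60 19.774591300510348
t 0.1 tcp [0.1724 0.6002 0.2522] psi 74.0 q6 -0.12 tilt [-0.001 -0.002] open 0.086 F [ 0.3 -0.1 -0.2]
 rz 1.466  shift [-79.92  53.65   0.22] -> 30 rows of [-2.664  1.788  0.007]
 rz -0.000  shift [ 0.  0. 19.] -> 6 rows of [0.    0.    3.167]
 rz -0.000  shift [0.  0.  3.4] -> 2 rows of [0.  0.  1.7]
```

Call:
jog_arm:
  deltas:
    - [0,0,0.122,0,0,0,0.55]
    - [0,0,0.122,0,0,0,0.55]
    - [0,0,0.122,0,0,0,0.55]
    - [0,0,0.122,0,0,0,0.55]
    - [0,0,0.122,0,0,0,0.55]
    - [0,0,0.122,0,0,0,0.55]
    - [0,0,0.122,0,0,0,0.55]
    - [0,0,0.122,0,0,0,0.55]
    - [0,0,0.122,0,0,0,0.55]
    - [0,0,0.122,0,0,0,0.55]
    - [0,0,0.122,0,0,0,0.55]
    - [0,0,0.122,0,0,0,0.55]

```text
t: 1.1
tool_pos: [0.1725, 0.6004, 0.2525]
tool_rot: [2.411, 2.014, -0.002]
contact_force: [-0.7, 0.7, -1.0]
opening: 0.0472
```

Call:
jog_arm:
  deltas:
    - [0,0,0,-2.664,1.788,0,0.55]
    - [0,0,0,-2.664,1.788,0,0.55]
    - [0,0,0,-2.664,1.788,0,0.55]
    - [0,0,0,-2.664,1.788,0,0.55]
    - [0,0,0,-2.664,1.788,0,0.55]
    - [0,0,0,-2.664,1.788,0,0.55]
    - [0,0,0,-2.664,1.788,0,0.55]
    - [0,0,0,-2.664,1.788,0,0.55]
    - [0,0,0,-2.664,1.788,0,0.55]
    - [0,0,0,-2.664,1.788,0,0.55]
    - [0,0,0,-2.664,1.788,0,0.55]
    - [0,0,0,-2.664,1.788,0,0.55]

```text
t: 2.1
tool_pos: [0.3289, 0.2473, 0.2529]
tool_rot: [-2.405, -2.022, 0.0]
contact_force: [1.2, 0.5, 0.0]
opening: 0.0471
```

Call:
jog_arm:
  deltas:
    - [0,0,0,-2.664,1.788,0,0.55]
    - [0,0,0,-2.664,1.788,0,0.55]
    - [0,0,0,-2.664,1.788,0,0.55]
    - [0,0,0,-2.664,1.788,0,0.55]
    - [0,0,0,-2.664,1.788,0,0.55]
    - [0,0,0,-2.664,1.788,0,0.55]
    - [0,0,0,-2.664,1.788,0,0.55]
    - [0,0,0,-2.664,1.788,0,0.55]
    - [0,0,0,-2.664,1.788,0,0.55]
    - [0,0,0,-2.664,1.788,0,0.55]
    - [0,0,0,0,0,0,0.55]
    - [0,0,0,0,0,0,0.55]

```text
t: 3.1
tool_pos: [0.4591, -0.0455, 0.2527]
tool_rot: [-2.407, -2.017, 0.001]
contact_force: [-0.0, -0.1, -0.1]
opening: 0.0471
```

Call:
jog_arm:
  deltas:
    - [0,0,0,-2.664,1.788,0,0.55]
    - [0,0,0,-2.664,1.788,0,0.55]
    - [0,0,0,-2.664,1.788,0,0.55]
    - [0,0,0,-2.664,1.788,0,0.55]
    - [0,0,0,-2.664,1.788,0,0.55]
    - [0,0,0,-2.664,1.788,0,0.55]
    - [0,0,0,-2.664,1.788,0,0.55]
    - [0,0,0,-2.664,1.788,0,0.55]
    - [0,0,0,0,0,0,0.55]
    - [0,0,0,0,0,0,0.55]

```text
t: 3.93
tool_pos: [0.5635, -0.2786, 0.2524]
tool_rot: [-2.404, -2.019, 0.0]
contact_force: [-0.3, 0.7, 0.8]
opening: 0.047
```

```bash
cat > look.py <<'E'
from h import *
np.set_printoptions(precision=4,suppress=True)
im,d=vision.get_image('top'); P=cloud('top',d)
for o in couplings(im,P): print('px %.0f %.0f n %d'%o[:3],o[3],'axis %.1f'%o[5],o[6],'zmax %.3f'%o[8])
E
python3 look.py; python3 -c "
from h import *
plan((0.562,-0.280,0.06,-10),(0.562,-0.280,0.026,-10))"
```

```text
t 4.0 tcp [ 0.5633 -0.2778  0.2527] psi -9.9 q6 -0.40 tilt [-0.001  0.001] open 0.047 F [-0.1  0.  -0.1]
 rz 0.002  shift [-0.24 -0.09 19.27] -> 6 rows of [-0.04  -0.015  3.211]
 rz -0.000  shift [0.  0.  3.4] -> 2 rows of [0.  0.  1.7]Traceback (most recent call last):
  File "look.py", line 4, in <module>
    for o in couplings(im,P): print('px %.0f %.0f n %d'%o[:3],o[3],'axis %.1f'%o[5],o[6],'zmax %.3f'%o[8])
             ~~~~~~~~~^^^^^^
  File "h.py", line 34, in couplings
    t=onplane(n,np.c_[uy,vy],0.030)[:,:2]
      ~~~~~~~^^^^^^^^^^^^^^^^^^^^^^
  File "h.py", line 11, in onplane
    o,d=ray(n,uv); return o+d*((z-o[2])/d[:,2])[:,None]
        ~~~^^^^^^
  File "h.py", line 8, in ray
    K,d,Rm,t=cal(n); p=cv2.undistortPoints(np.array(uv,float).reshape(-1,1,2),K,d)[:,0]
                       ~~~~~~~~~~~~~~~~~~~^^^^^^^^^^^^^^^^^^^^^^^^^^^^^^^^^^^^^^^^
cv2.error: OpenCV(4.12.0) /io/opencv/modules/calib3d/src/undistort.dispatch.cpp:347: error: (-215:Assertion failed) CV_IS_MAT(_src) && CV_IS_MAT(_dst) && (_src->rows == 1 || _src->cols == 1) && (_dst->rows == 1 || _dst->cols == 1) && _src->cols + _src->rows - 1 == _dst->rows + _dst->cols - 1 && (CV_MAT_TYPE(_src->type) == CV_32FC2 || CV_MAT_TYPE(_src->type) == CV_64FC2) && (CV_MAT_TYPE(_dst->type) == CV_32FC2 || CV_MAT_TYPE(_dst->type) == CV_64FC2) in function 'cvUndistortPointsInternal'
```

Call:
jog_arm:
  deltas:
    - [0,0,0,-0.2,-0.1,3.2,0.55]
    - [0,0,0,0,0,3.2,0.55]
    - [0,0,0,0,0,3.2,0.55]
    - [0,0,0,0,0,3.2,0.55]
    - [0,0,0,0,0,3.2,0.55]
    - [0,0,0,0,0,3.2,0.55]
    - [0,0,0,0,0,1.7,0.55]
    - [0,0,0,0,0,1.7,0.55]
    - [0,0,0,0,0,0,0.55]
    - [0,0,0,0,0,0,0.1]
    - [0,0,0,0,0,0,0.1]
    - [0,0,0,0,0,0,0.1]
  grip_force: 40

```text
t: 4.98
tool_pos: [0.5632, -0.2808, 0.0294]
tool_rot: [2.402, 2.02, 0.001]
contact_force: [0.4, -0.9, -0.5]
opening: 0.0292
```

Call:
jog_arm:
  deltas:
    - [0,0,0,0,0,0,0.1]
    - [0,0,0,0,0,0,0.1]
    - [0,0,0,0,0,-2,0.1]
    - [0,0,0,0,0,-3,0.1]
    - [0,0,0,0,0,-3,0.1]
    - [0,0,0,0,0,-3,0.1]
    - [0,0,0,0,0,-3,0.1]
    - [0,0,0,0,0,-3,0.1]
    - [0,0,0,0,0,-3,0.1]
    - [0,0,0,0,0,-2,0.1]
    - [0,0,0,0,0,0,0.1]

```text
t: 5.9
tool_pos: [0.5644, -0.2823, 0.2548]
tool_rot: [2.397, 2.014, 0.005]
contact_force: [0.4, -0.1, -0.2]
opening: 0.0296
```

```bash
python3 - <<'E'
s=open('h.py').read()
s=s.replace("y=b&mask(im,20,32,110,70); vy,uy=np.nonzero(y)\n","y=b&mask(im,20,32,110,70); vy,uy=np.nonzero(y)\n        if len(uy)<25: continue\n")
open('h.py','w').write(s)
E
python3 look.py; python3 -c "
from h import *
plan((0.519,0.096,0.25,0),(0.519,0.096,0.10,0),(0.519,0.096,0.073,0))"
```

```text
px 463 185 n 293 [ 0.7586 -0.3437] axis 149.2 [0.0064 0.0288] zmax 0.521
px 241 229 n 245 [0.6269 0.2493] axis -139.6 [0.0152 0.0176] zmax 0.054
px 482 314 n 233 [ 0.4157 -0.385 ] axis 96.5 [0.0076 0.0172] zmax 0.038
t 6.0 tcp [ 0.5634 -0.2817  0.2514] psi -9.9 q6 -0.41 tilt [ 0.006 -0.004] open 0.029 F [ 0.3 -1.2 -0.4]
 rz -0.173  shift [37.77 -4.44  0.14] -> 12 rows of [ 3.147 -0.37   0.011]
 rz -0.000  shift [ 0.  0. 15.] -> 5 rows of [0. 0. 3.]
 rz -0.000  shift [0.  0.  2.7] -> 1 rows of [0.  0.  2.7]
```

Call:
jog_arm:
  deltas:
    - [0,0,-0.087,0,0,0,0.1]
    - [0,0,-0.087,0,0,0,0.1]
    - [0,0,0,3.147,-0.37,0,0.1]
    - [0,0,0,3.147,-0.37,0,0.1]
    - [0,0,0,3.147,-0.37,0,0.1]
    - [0,0,0,3.147,-0.37,0,0.1]
    - [0,0,0,3.147,-0.37,0,0.1]
    - [0,0,0,3.147,-0.37,0,0.1]
    - [0,0,0,3.147,-0.37,0,0.1]
    - [0,0,0,3.147,-0.37,0,0.1]
    - [0,0,0,3.147,-0.37,0,0.1]
    - [0,0,0,3.147,-0.37,0,0.1]

```text
t: 6.95
tool_pos: [0.5233, 0.0354, 0.2448]
tool_rot: [-2.219, -2.22, 0.003]
contact_force: [0.8, -0.1, -0.9]
opening: 0.0289
```

Call:
jog_arm:
  deltas:
    - [0,0,0,3.147,-0.37,0,0.1]
    - [0,0,0,3.147,-0.37,0,0.1]
    - [0,0,0,0,0,0,0.1]
    - [0,0,0,0,0,0,0.1]
    - [0,0,0,0,0,0,0.1]

```text
t: 7.37
tool_pos: [0.5166, 0.0966, 0.2457]
tool_rot: [-2.219, -2.222, 0.004]
contact_force: [-0.6, 0.4, -1.5]
opening: 0.0292
```

```bash
python3 look.py; python3 -c "
from h import *
plan((0.519,0.096,0.10,0),(0.519,0.096,0.073,0))"
```

```text
px 463 186 n 318 [ 0.7563 -0.3433] axis 151.0 [0.0069 0.0292] zmax 0.036
px 496 264 n 205 [ 0.547  -0.4248] axis 145.7 [0.0074 0.0166] zmax 0.038
px 439 309 n 220 [ 0.4257 -0.2721] axis 152.9 [0.0075 0.0162] zmax 0.039
px 482 314 n 216 [ 0.4158 -0.3855] axis 95.5 [0.0073 0.0168] zmax 0.039
t 7.4 tcp [0.5169 0.0961 0.246 ] psi 0.0 q6 0.04 tilt [-0.002 -0.001] open 0.029 F [ 0.3 -0.6 -1.1]
 rz 0.000  shift [-1.00e-02  2.10e-01  1.46e+01] -> 5 rows of [-2.00e-03  4.10e-02  2.92e+00]
 rz -0.000  shift [0.  0.  2.7] -> 1 rows of [0.  0.  2.7]
```

Call:
jog_arm:
  deltas:
    - [0,0,0,0,0.2,2.8,0.1]
    - [0,0,0,0,0,2.8,0.1]
    - [0,0,0,0,0,2.8,0.1]
    - [0,0,0,0,0,2.8,0.1]
    - [0,0,0,0,0,2.8,0.1]
    - [0,0,0,0,0,2,0.1]
    - [0,0,0,0,0,0.6,0.1]
    - [0,0,0,0,0,0,0.1]
    - [0,0,0,0,0,0,0.1]

```text
t: 8.17
tool_pos: [0.5199, 0.0961, 0.0819]
tool_rot: [2.221, 2.221, 0.001]
contact_force: [0.2, 0.5, -1.0]
opening: 0.0293
```

Call:
jog_arm:
  deltas:
    - [0,0,0,0,0,0.2,0.1]
    - [0,0,0,0,0,0.1,0.1]
    - [0,0,0,0,0,0,0.1]

```text
t: 8.42
tool_pos: [0.5202, 0.0969, 0.0796]
tool_rot: [2.219, 2.221, 0.003]
contact_force: [-0.4, -0.5, -1.4]
opening: 0.0294
```

Call:
jog_arm:
  deltas:
    - [0,0,0,0,0,0.1,0.1]
    - [0,0,0,0,0,0.1,0.1]
    - [0,0,0,0,0,0,0.1]

```text
t: 8.67
tool_pos: [0.5193, 0.0969, 0.0763]
tool_rot: [2.22, 2.223, 0.0]
contact_force: [-0.3, 0.1, -1.3]
opening: 0.0292
```

Call:
jog_arm:
  deltas:
    - [0,0,0,0,0,0.1,0.1]
    - [0,0,0,0,0,0.1,0.1]
    - [0,0,0,0,0,0,0.1]

```text
t: 8.92
tool_pos: [0.5191, 0.0969, 0.074]
tool_rot: [-2.22, -2.222, 0.001]
contact_force: [-0.5, -0.5, -2.2]
opening: 0.0292
```

Call:
jog_arm:
  deltas:
    - [0,0,0,0,0,0.1,0.1]
    - [0,0,0,0,0,0,0.1]
    - [0,0,0,0,0,0,0.1]

```text
t: 9.17
tool_pos: [0.5193, 0.0969, 0.0733]
tool_rot: [-2.22, -2.223, -0.0]
contact_force: [0.3, -0.5, -0.5]
opening: 0.0294
```

Call:
jog_arm:
  deltas:
    - [0,0,0,0,0,0.1,0.1]
    - [0,0,0,0,0,0,0.1]
    - [0,0,0,0,0,0,0.5]
    - [0,0,0,0,0,0,0.5]
    - [0,0,0,0,0,0,0.5]
    - [0,0,0,0,0,-2,0.5]
    - [0,0,0,0,0,-3,0.5]
    - [0,0,0,0,0,-3,0.5]
    - [0,0,0,0,0,-3,0.5]
    - [0,0,0,0,0,-3,0.5]
    - [0,0,0,0,0,-3,0.5]
    - [0,0,0,0,0,0,0.5]

```text
t: 10.17
tool_pos: [0.5226, 0.0971, 0.2503]
tool_rot: [2.214, 2.217, 0.015]
contact_force: [0.4, -0.3, 2.2]
opening: 0.0431
```

```bash
python3 -c "
from h import *
plan((0.416,-0.3855,0.25,6),(0.416,-0.3855,0.026,6))"
```

```text
t 10.2 tcp [0.5226 0.0971 0.2503] psi 0.1 q6 0.04 tilt [0.013 0.001] open 0.043 F [ 0.4 -0.3  2.2]
 rz -0.104  shift [-4.688e+01 -1.565e+01  3.000e-02] -> 15 rows of [-3.125e+00 -1.043e+00  2.000e-03]
 rz -0.000  shift [ 0.   0.  22.4] -> 7 rows of [0.  0.  3.2]
```

Call:
jog_arm:
  deltas:
    - [0,0,-0.104,-3.125,-1.02,0,0.55]
    - [0,0,0,-3.125,-1.02,0,0.55]
    - [0,0,0,-3.125,-1.02,0,0.55]
    - [0,0,0,-3.125,-1.02,0,0.55]
    - [0,0,0,-3.125,-1.02,0,0.55]
    - [0,0,0,-3.125,-1.02,0,0.55]
    - [0,0,0,-3.125,-1.02,0,0.55]
    - [0,0,0,-3.125,-1.02,0,0.55]
    - [0,0,0,-3.125,-1.02,0,0.55]
    - [0,0,0,-3.125,-1.02,0,0.55]
    - [0,0,0,-3.125,-1.02,0,0.55]
    - [0,0,0,-3.125,-1.02,0,0.55]

```text
t: 11.17
tool_pos: [0.4329, -0.2895, 0.2418]
tool_rot: [-2.102, -2.335, -0.0]
contact_force: [0.5, 0.2, -0.1]
opening: 0.047
```

Call:
jog_arm:
  deltas:
    - [0,0,0,-3.125,-1.02,0,0.55]
    - [0,0,0,-3.125,-1.02,0,0.55]
    - [0,0,0,-3.125,-1.02,0,0.55]
    - [0,0,0,0,0,2,0.55]
    - [0,0,0,0,0,2,0.55]
    - [0,0,0,0,0,2,0.55]
    - [0,0,0,0,0,2,0.55]
    - [0,0,0,0,0,0,0.55]
    - [0,0,0,0,0,0,0.55]

```text
t: 11.92
tool_pos: [0.4123, -0.3837, 0.1607]
tool_rot: [-2.1, -2.332, -0.001]
contact_force: [-0.7, -0.5, 0.4]
opening: 0.047
```

```bash
python3 look.py; python3 -c "
from h import *
plan((0.416,-0.3855,0.026,6))"
```

```text
px 463 186 n 317 [ 0.756  -0.3432] axis 151.0 [0.0068 0.0292] zmax 0.034
px 241 229 n 247 [0.6267 0.2494] axis -137.9 [0.0152 0.0176] zmax 0.056
px 496 264 n 222 [ 0.5463 -0.424 ] axis 144.1 [0.0078 0.0168] zmax 0.037
px 296 269 n 256 [0.5245 0.0996] axis 89.1 [0.0085 0.0172] zmax 0.084
px 439 310 n 225 [ 0.4248 -0.2712] axis 152.5 [0.0075 0.0165] zmax 0.038
t 12.0 tcp [ 0.413  -0.3845  0.1625] psi 6.0 q6 -0.99 tilt [-0.  0.] open 0.047 F [-0.2  0.9  0.8]
 rz 0.000  shift [-0.14  0.29 13.65] -> 5 rows of [-0.027  0.057  2.729]
```

Call:
jog_arm:
  deltas:
    - [0,0,0,-0.1,0.3,2.8,0.55]
    - [0,0,0,0,0,2.8,0.55]
    - [0,0,0,0,0,2.8,0.55]
    - [0,0,0,0,0,2.6,0.55]
    - [0,0,0,0,0,1.8,0.55]
    - [0,0,0,0,0,0.8,0.55]
    - [0,0,0,0,0,0,0.55]
    - [0,0,0,0,0,0,0.1]
    - [0,0,0,0,0,0,0.1]
    - [0,0,0,0,0,0,0.1]
    - [0,0,0,0,0,0,0.1]
    - [0,0,0,0,0,0,0.1]

```text
t: 12.97
tool_pos: [0.4173, -0.3865, 0.0287]
tool_rot: [2.099, 2.332, -0.001]
contact_force: [0.7, -0.5, 6.7]
opening: 0.0292
```

Call:
jog_arm:
  deltas:
    - [0,0,0,0,0,-2,0.1]
    - [0,0,0,0,0,-3,0.1]
    - [0,0,0,0,0,-3,0.1]
    - [0,0,0,0,0,-3,0.1]
    - [0,0,0,0,0,-3,0.1]
    - [0,0,0,0,0,-3,0.1]
    - [0,0,0,0,0,-3,0.1]
    - [0,0,0,0,0,-2,0.1]
    - [0,0,0,0,0,0,0.1]
    - [0,0,0,0,0,0,0.1]

```text
t: 13.8
tool_pos: [0.4164, -0.3855, 0.2476]
tool_rot: [2.1, 2.333, -0.001]
contact_force: [-0.4, 0.5, -0.8]
opening: 0.0293
```

```bash
python3 -c "
from h import *
plan((0.519,-0.020,0.25,0),(0.519,-0.020,0.082,0))"
```

```text
t 13.8 tcp [ 0.4164 -0.3855  0.2476] psi 6.0 q6 -0.98 tilt [ 0.002 -0.002] open 0.029 F [-0.4  0.5 -0.8]
 rz 0.105  shift [36.55 10.26 -0.24] -> 12 rows of [ 3.046  0.855 -0.02 ]
 rz -0.000  shift [ 0.   0.  16.8] -> 6 rows of [0.  0.  2.8]
```

Call:
jog_arm:
  deltas:
    - [0,0,0.105,0,0,0,0.1]
    - [0,0,0,3.046,0.855,0,0.1]
    - [0,0,0,3.046,0.855,0,0.1]
    - [0,0,0,3.046,0.855,0,0.1]
    - [0,0,0,3.046,0.855,0,0.1]
    - [0,0,0,3.046,0.855,0,0.1]
    - [0,0,0,3.046,0.855,0,0.1]
    - [0,0,0,3.046,0.855,0,0.1]
    - [0,0,0,3.046,0.855,0,0.1]
    - [0,0,0,3.046,0.855,0,0.1]
    - [0,0,0,3.046,0.855,0,0.1]
    - [0,0,0,3.046,0.855,0,0.1]

```text
t: 14.8
tool_pos: [0.5089, -0.0482, 0.2432]
tool_rot: [-2.219, -2.219, 0.004]
contact_force: [-0.0, 0.6, -0.5]
opening: 0.0291
```

Call:
jog_arm:
  deltas:
    - [0,0,0,3.046,0.855,0,0.1]
    - [0,0,0,0,0,0,0.1]
    - [0,0,0,0,0,0,0.1]
    - [0,0,0,0,0,0,0.1]

```text
t: 15.13
tool_pos: [0.5177, -0.0197, 0.2441]
tool_rot: [-2.219, -2.22, 0.004]
contact_force: [-0.2, -0.7, -0.9]
opening: 0.0294
```

```bash
python3 -c "
from h import *
plan((0.519,-0.020,0.078,0))"
```

```text
t 15.1 tcp [ 0.5177 -0.0197  0.2441] psi 0.0 q6 -0.18 tilt [-0.004  0.   ] open 0.029 F [-0.2 -0.7 -0.9]
 rz 0.000  shift [-0.03  0.13 16.61] -> 6 rows of [-0.005  0.022  2.769]
```

Call:
jog_arm:
  deltas:
    - [0,0,0,0,0.1,2.8,0.1]
    - [0,0,0,0,0,2.8,0.1]
    - [0,0,0,0,0,2.8,0.1]
    - [0,0,0,0,0,2.8,0.1]
    - [0,0,0,0,0,2.6,0.1]
    - [0,0,0,0,0,2,0.1]
    - [0,0,0,0,0,0.8,0.1]
    - [0,0,0,0,0,0,0.1]
    - [0,0,0,0,0,0,0.1]
    - [0,0,0,0,0,0,0.1]

```text
t: 15.97
tool_pos: [0.5209, -0.0203, 0.082]
tool_rot: [2.221, 2.219, 0.002]
contact_force: [0.4, 0.3, -0.5]
opening: 0.0296
```

Call:
jog_arm:
  deltas:
    - [0,0,0,0,0,0.1,0.1]
    - [0,0,0,0,0,0.1,0.1]
    - [0,0,0,0,0,0,0.1]
    - [0,0,0,0,0,0,0.1]

```text
t: 16.3
tool_pos: [0.52, -0.0196, 0.0789]
tool_rot: [2.221, 2.221, 0.001]
contact_force: [-0.6, 0.9, -1.5]
opening: 0.0294
```

Call:
jog_arm:
  deltas:
    - [0,0,0,0,0,0.1,0.1]
    - [0,0,0,0,0,0.1,0.1]
    - [0,0,0,0,0,0.1,0.1]
    - [0,0,0,0,0,0.1,0.1]
    - [0,0,0,0,0,0,0.1]
    - [0,0,0,0,0,0,0.1]

```text
t: 16.8
tool_pos: [0.5195, -0.0196, 0.0741]
tool_rot: [-2.221, -2.221, 0.0]
contact_force: [-0.4, 0.2, -1.6]
opening: 0.0295
```

Call:
jog_arm:
  deltas:
    - [0,0,0,0,0,0.1,0.1]
    - [0,0,0,0,0,0,0.1]
    - [0,0,0,0,0,0,0.1]

```text
t: 17.05
tool_pos: [0.5199, -0.0196, 0.0737]
tool_rot: [2.221, 2.221, 0.0]
contact_force: [-1.2, 0.7, 1.2]
opening: 0.0295
```

Call:
jog_arm:
  deltas:
    - [0,0,0,0,0,0,0.5]
    - [0,0,0,0,0,0,0.5]
    - [0,0,0,0,0,0,0.5]
    - [0,0,0,0,0,-2,0.5]
    - [0,0,0,0,0,-3,0.5]
    - [0,0,0,0,0,-3,0.5]
    - [0,0,0,0,0,-3,0.5]
    - [0,0,0,0,0,-3,0.5]
    - [0,0,0,0,0,-3,0.5]
    - [0,0,0,0,0,0,0.5]
    - [0,0,0,0,0,0,0.5]

```text
t: 17.97
tool_pos: [0.521, -0.0198, 0.2461]
tool_rot: [2.218, 2.218, 0.005]
contact_force: [0.4, 0.2, -0.6]
opening: 0.0425
```

```bash
python3 look.py; python3 -c "
from h import *
plan((0.4253,-0.2716,0.15,62.5),(0.4253,-0.2716,0.030,62.5))"
```

```text
px 463 186 n 318 [ 0.7561 -0.3434] axis 151.1 [0.0069 0.029 ] zmax 0.033
px 241 230 n 210 [0.6251 0.2478] axis -137.1 [0.0152 0.0172] zmax 0.060
px 496 264 n 209 [ 0.5464 -0.4245] axis 142.7 [0.0075 0.0165] zmax 0.039
px 334 270 n 87 [0.5225 0.0013] axis 55.3 [0.0057 0.0094] zmax 0.285
px 439 310 n 221 [ 0.4254 -0.2718] axis 152.4 [0.0075 0.0164] zmax 0.040
t 18.0 tcp [ 0.5199 -0.0196  0.2437] psi 0.0 q6 -0.18 tilt [ 0.001 -0.   ] open 0.043 F [-0.9  0.4 -1.4]
 rz -1.091  shift [ -3.25 -26.72   9.37] -> 9 rows of [-0.361 -2.969  1.041]
 rz -0.000  shift [ 0.  0. 12.] -> 4 rows of [0. 0. 3.]
```

Call:
jog_arm:
  deltas:
    - [0,0,-0.121,0,0,0,0.55]
    - [0,0,-0.121,0,0,0,0.55]
    - [0,0,-0.121,0,0,0,0.55]
    - [0,0,-0.121,0,0,0,0.55]
    - [0,0,-0.121,0,0,0,0.55]
    - [0,0,-0.121,0,0,0,0.55]
    - [0,0,-0.121,0,0,0,0.55]
    - [0,0,-0.121,0,0,0,0.55]
    - [0,0,-0.123,0,0,0,0.55]

```text
t: 18.77
tool_pos: [0.5185, -0.0194, 0.2405]
tool_rot: [-0.736, -3.05, 0.0]
contact_force: [-0.1, 0.0, 0.1]
opening: 0.0472
```

Call:
jog_arm:
  deltas:
    - [0,0,0,-0.36,-2.97,0,0.55]
    - [0,0,0,-0.36,-2.97,0,0.55]
    - [0,0,0,-0.36,-2.97,0,0.55]
    - [0,0,0,-0.36,-2.97,0,0.55]
    - [0,0,0,-0.36,-2.97,0,0.55]
    - [0,0,0,-0.36,-2.97,0,0.55]
    - [0,0,0,-0.36,-2.97,2.4,0.55]
    - [0,0,0,-0.36,-2.97,2.4,0.55]
    - [0,0,0,-0.36,-2.97,2.4,0.55]
    - [0,0,0,0,0,2.4,0.55]
    - [0,0,0,0,0,0,0.55]
    - [0,0,0,0,0,0,0.55]

```text
t: 19.77
tool_pos: [0.4232, -0.2703, 0.1441]
tool_rot: [-0.746, -3.046, -0.005]
contact_force: [0.1, 0.5, 0.6]
opening: 0.047
```

```bash
python3 -c "
from h import *
plan((0.4253,-0.2716,0.030,62.5))"
```

```text
t 19.8 tcp [ 0.4232 -0.2703  0.1441] psi 62.5 q6 -1.81 tilt [-0.005  0.005] open 0.047 F [0.1 0.5 0.6]
 rz -0.000  shift [-0.24 -0.02 11.41] -> 4 rows of [-0.061 -0.005  2.853]
```

Call:
jog_arm:
  deltas:
    - [0,0,0,-0.2,0,2.9,0.55]
    - [0,0,0,0,0,2.9,0.55]
    - [0,0,0,0,0,2.6,0.55]
    - [0,0,0,0,0,1.8,0.55]
    - [0,0,0,0,0,1.1,0.55]
    - [0,0,0,0,0,0,0.55]
    - [0,0,0,0,0,0,0.1]
    - [0,0,0,0,0,0,0.1]
    - [0,0,0,0,0,0,0.1]
    - [0,0,0,0,0,0,0.1]
    - [0,0,0,0,0,0,0.1]

```text
t: 20.68
tool_pos: [0.428, -0.2734, 0.0362]
tool_rot: [0.746, 3.049, -0.002]
contact_force: [0.0, 1.7, 5.2]
opening: 0.0291
```

Call:
jog_arm:
  deltas:
    - [0,0,0,0,0,-2,0.1]
    - [0,0,0,0,0,-3,0.1]
    - [0,0,0,0,0,-3,0.1]
    - [0,0,0,0,0,-3,0.1]
    - [0,0,0,0,0,-3,0.1]
    - [0,0,0,0,0,-3,0.1]
    - [0,0,0,0,0,-3,0.1]
    - [0,0,0,0,0,-2,0.1]
    - [0,0,0,0,0,0,0.1]
    - [0,0,0,0,0,0,0.1]

```text
t: 21.52
tool_pos: [0.4271, -0.273, 0.2555]
tool_rot: [0.746, 3.049, -0.002]
contact_force: [0.5, 0.3, -2.0]
opening: 0.0289
```

```bash
python3 -c "
from h import *
plan((0.461,0.038,0.25,90),(0.461,0.038,0.078,90))"
```

```text
t 21.5 tcp [ 0.4271 -0.273   0.2555] psi 62.5 q6 -1.81 tilt [ 0.002 -0.002] open 0.029 F [ 0.5  0.3 -2. ]
 rz -0.480  shift [-3.39 31.1   0.55] -> 10 rows of [-0.339  3.11   0.055]
 rz -0.000  shift [ 0.   0.  17.2] -> 6 rows of [0.    0.    2.867]
```

Call:
jog_arm:
  deltas:
    - [0,0,-0.12,0,0,0,0.1]
    - [0,0,-0.12,0,0,0,0.1]
    - [0,0,-0.12,0,0,0,0.1]
    - [0,0,-0.12,0,0,0,0.1]
    - [0,0,0,-0.34,3.11,0,0.1]
    - [0,0,0,-0.34,3.11,0,0.1]
    - [0,0,0,-0.34,3.11,0,0.1]
    - [0,0,0,-0.34,3.11,0,0.1]
    - [0,0,0,-0.34,3.11,0,0.1]
    - [0,0,0,-0.34,3.11,0,0.1]
    - [0,0,0,-0.34,3.11,0,0.1]
    - [0,0,0,-0.34,3.11,0,0.1]

```text
t: 22.52
tool_pos: [0.4526, -0.0221, 0.2513]
tool_rot: [-0.0, -3.137, -0.001]
contact_force: [0.1, 0.4, -1.5]
opening: 0.0289
```

Call:
jog_arm:
  deltas:
    - [0,0,0,-0.34,3.11,0,0.1]
    - [0,0,0,-0.34,3.11,0,0.1]
    - [0,0,0,0,0,0,0.1]
    - [0,0,0,0,0,0,0.1]
    - [0,0,0,0,0,0,0.1]
    - [0,0,0,0,0,0,0.1]

```text
t: 23.02
tool_pos: [0.4602, 0.0376, 0.253]
tool_rot: [-0.002, -3.139, 0.0]
contact_force: [0.2, 0.4, -1.1]
opening: 0.0291
```

```bash
python3 -c "
from h import *
plan((0.461,0.038,0.088,90))"
```

```text
t 23.0 tcp [0.4602 0.0376 0.253 ] psi 89.9 q6 -1.65 tilt [-0.002 -0.   ] open 0.029 F [ 0.2  0.4 -1.1]
 rz -0.001  shift [-0.08  0.04 16.5 ] -> 6 rows of [-0.013  0.007  2.75 ]
```

Call:
jog_arm:
  deltas:
    - [0,0,0,0,0,2.8,0.1]
    - [0,0,0,0,0,2.8,0.1]
    - [0,0,0,0,0,2.8,0.1]
    - [0,0,0,0,0,2.8,0.1]
    - [0,0,0,0,0,2.6,0.1]
    - [0,0,0,0,0,1.9,0.1]
    - [0,0,0,0,0,0.8,0.1]
    - [0,0,0,0,0,0,0.1]
    - [0,0,0,0,0,0,0.1]
    - [0,0,0,0,0,0,0.1]

```text
t: 23.85
tool_pos: [0.4614, 0.0374, 0.0894]
tool_rot: [0.002, 3.14, -0.0]
contact_force: [4.1, -0.1, -3.5]
opening: 0.0289
```

Call:
jog_arm:
  deltas:
    - [0,0,0,0,0,0.1,0.1]
    - [0,0,0,0,0,0.1,0.1]
    - [0,0,0,0,0,0.1,0.1]
    - [0,0,0,0,0,0,0.1]
    - [0,0,0,0,0,0,0.1]

```text
t: 24.27
tool_pos: [0.4613, 0.0382, 0.0868]
tool_rot: [-0.001, 3.14, -0.001]
contact_force: [4.2, -1.1, 0.2]
opening: 0.0289
```

Call:
jog_arm:
  deltas:
    - [0,0,0,0,0,0.1,0.1]
    - [0,0,0,0,0,0.1,0.1]
    - [0,0,0,0,0,0,0.1]
    - [0,0,0,0,0,0,0.1]

```text
t: 24.6
tool_pos: [0.4612, 0.0385, 0.0845]
tool_rot: [-0.0, 3.14, 0.0]
contact_force: [5.0, 0.4, 0.9]
opening: 0.0289
```

Call:
jog_arm:
  deltas:
    - [0,0,0,0,0,-0.5,0.1]
    - [0,0,0,-0.2,0,0,0.1]
    - [0,0,0,-0.3,0,0,0.1]
    - [0,0,0,0,0,0.3,0.1]
    - [0,0,0,0,0,0.2,0.1]
    - [0,0,0,0,0,0,0.1]
    - [0,0,0,0,0,0,0.1]

```text
t: 25.18
tool_pos: [0.4649, 0.0385, 0.0834]
tool_rot: [0.0, -3.139, -0.0]
contact_force: [0.1, -0.4, -1.3]
opening: 0.0291
```

Call:
jog_arm:
  deltas:
    - [0,0,0,0,0,0.1,0.1]
    - [0,0,0,0,0,0.1,0.1]
    - [0,0,0,0,0,0,0.1]
    - [0,0,0,0,0,0,0.1]

```text
t: 25.52
tool_pos: [0.4657, 0.0384, 0.0823]
tool_rot: [0.0, -3.141, 0.0]
contact_force: [-0.8, 1.5, -1.7]
opening: 0.0288
```

Call:
jog_arm:
  deltas:
    - [0,0,0,0,0,0.1,0.1]
    - [0,0,0,0,0,0.1,0.1]
    - [0,0,0,0,0,0,0.1]
    - [0,0,0,0,0,0,0.1]

```text
t: 25.85
tool_pos: [0.466, 0.0384, 0.0811]
tool_rot: [0.0, -3.142, 0.0]
contact_force: [-3.1, -0.1, 5.2]
opening: 0.0287
```

Call:
jog_arm:
  deltas:
    - [0,0,0,0,0,0.1,0.1]
    - [0,0,0,0,0,0,0.1]
    - [0,0,0,0,0,0,0.1]

```text
t: 26.1
tool_pos: [0.466, 0.0384, 0.0811]
tool_rot: [0.001, -3.141, 0.0]
contact_force: [-6.8, 0.7, 12.2]
opening: 0.029
```

Call:
jog_arm:
  deltas:
    - [0,0,0,0,0,0.1,0.1]
    - [0,0,0,0,0,0,0.1]
    - [0,0,0,0,0,0,0.1]

```text
t: 26.35
tool_pos: [0.4661, 0.0384, 0.0811]
tool_rot: [0.001, -3.14, 0.0]
contact_force: [-9.9, -0.2, 18.0]
opening: 0.0291
```

Call:
jog_arm:
  deltas:
    - [0,0,0,0,0,-0.2,0.1]
    - [0,0,0,0,0,-0.1,0.1]
    - [0,0,0,0,0,0,0.1]
    - [0,0,0,0,0,0,0.5]
    - [0,0,0,0,0,0,0.5]
    - [0,0,0,0,0,0,0.5]
    - [0,0,0,0,0,-2,0.5]
    - [0,0,0,0,0,-3,0.5]
    - [0,0,0,0,0,-3,0.5]
    - [0,0,0,0,0,-3,0.5]
    - [0,0,0,0,0,-3,0.5]
    - [0,0,0,0,0,-3,0.5]

```text
t: 27.35
tool_pos: [0.4655, 0.0384, 0.2527]
tool_rot: [-0.0, 3.141, 0.0]
contact_force: [1.2, -0.3, -1.0]
opening: 0.0428
```

```bash
python3 -c "
from h import *
plan((0.5465,-0.4243,0.15,54),(0.5465,-0.4243,0.03,54))
im,_=vision.get_image('scene'); save('s1',cv2.resize(im[190:310,220:370],(750,600),interpolation=2))"
```

```text
t 27.4 tcp [0.4655 0.0384 0.2527] psi 90.0 q6 -1.65 tilt [0. 0.] open 0.043 F [ 1.2 -0.3 -1. ]
 rz 0.629  shift [-33.75 -32.68  10.27] -> 15 rows of [-2.25  -2.178  0.684]
 rz -0.000  shift [ 0.  0. 12.] -> 4 rows of [0. 0. 3.]
```

View pics/s1.png

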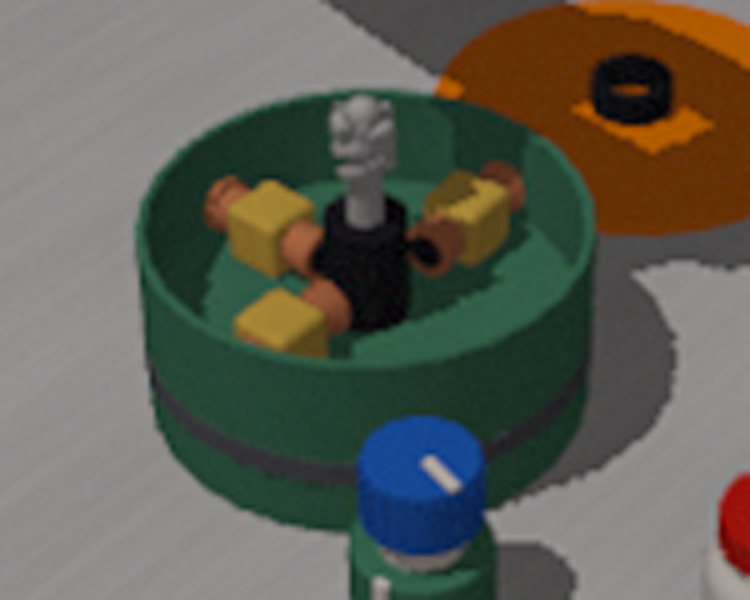

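All three are lying flat and radially in the bowl (crop px ~(270,225), (285,325), (470,215)). The fourth place, to the right in this view, is free.

Call:
jog_arm:
  deltas:
    - [0,0,0.105,0,0,0,0.55]
    - [0,0,0.105,0,0,0,0.55]
    - [0,0,0.105,0,0,0,0.55]
    - [0,0,0.105,0,0,0,0.55]
    - [0,0,0.105,0,0,0,0.55]
    - [0,0,0.105,0,0,0,0.55]
    - [0,0,0,-2.25,-2.18,0,0.55]
    - [0,0,0,-2.25,-2.18,0,0.55]
    - [0,0,0,-2.25,-2.18,0,0.55]
    - [0,0,0,-2.25,-2.18,0,0.55]
    - [0,0,0,-2.25,-2.18,0,0.55]
    - [0,0,0,-2.25,-2.18,0,0.55]

```text
t: 28.4
tool_pos: [0.4978, -0.1484, 0.251]
tool_rot: [0.973, 2.987, 0.0]
contact_force: [0.5, 0.2, 0.0]
opening: 0.047
```

Call:
jog_arm:
  deltas:
    - [0,0,0,-2.25,-2.18,0,0.55]
    - [0,0,0,-2.25,-2.18,0,0.55]
    - [0,0,0,-2.25,-2.18,0,0.55]
    - [0,0,0,-2.25,-2.18,0,0.55]
    - [0,0,0,-2.25,-2.18,0,0.55]
    - [0,0,0,-2.25,-2.18,2,0.55]
    - [0,0,0,-2.25,-2.18,2,0.55]
    - [0,0,0,-2.25,-2.18,2,0.55]
    - [0,0,0,-2.25,-2.18,2,0.55]
    - [0,0,0,0,0,2,0.55]
    - [0,0,0,0,0,0,0.55]
    - [0,0,0,0,0,0,0.55]

```text
t: 29.4
tool_pos: [0.545, -0.4239, 0.149]
tool_rot: [-0.972, -2.983, -0.003]
contact_force: [0.8, 0.6, 0.7]
opening: 0.0469
```

Call:
jog_arm:
  deltas:
    - [0,0,0,0,0,0,0.55]
    - [0,0,0,0,0,0,0.55]

```text
t: 29.57
tool_pos: [0.5468, -0.4245, 0.1536]
tool_rot: [0.971, 2.985, -0.002]
contact_force: [-0.5, -0.5, 0.1]
opening: 0.0464
```

```bash
python3 look.py; python3 -c "
from h import *
plan((0.5465,-0.4243,0.031,54))"
```

```text
px 463 186 n 315 [ 0.7561 -0.3433] axis 151.2 [0.0068 0.0291] zmax 0.033
px 241 229 n 247 [0.6268 0.2493] axis -137.8 [0.0151 0.0176] zmax 0.055
px 295 260 n 253 [0.548  0.1036] axis 127.4 [0.0083 0.0172] zmax 0.084
px 341 270 n 247 [ 0.5253 -0.0174] axis 90.6 [0.0079 0.0175] zmax 0.082
px 319 291 n 254 [0.4681 0.0393] axis 179.9 [0.0079 0.0176] zmax 0.083
t 29.6 tcp [ 0.5469 -0.4245  0.1538] psi 54.0 q6 -1.71 tilt [ 0.003 -0.002] open 0.047 F [ 1.2 -1.  -0. ]
 rz -0.000  shift [ 0.04 -0.   12.28] -> 4 rows of [ 1.100e-02 -1.000e-03  3.071e+00]
```

The coupling at +y in the bowl has been knocked aside: its axis now reads 127°, though it is still flat inside. I'll turn the fourth slot to about −20° to keep clear of it.

Call:
jog_arm:
  deltas:
    - [0,0,0,0,0,3,0.55]
    - [0,0,0,0,0,3,0.55]
    - [0,0,0,0,0,2.8,0.55]
    - [0,0,0,0,0,2.2,0.55]
    - [0,0,0,0,0,1.2,0.55]
    - [0,0,0,0,0,0,0.55]
    - [0,0,0,0,0,0,0.55]
    - [0,0,0,0,0,0,0.1]
    - [0,0,0,0,0,0,0.1]
    - [0,0,0,0,0,0,0.1]
    - [0,0,0,0,0,0,0.1]
    - [0,0,0,0,0,0,0.1]

```text
t: 30.62
tool_pos: [0.5475, -0.4261, 0.0325]
tool_rot: [0.972, 2.983, -0.003]
contact_force: [0.3, 0.3, 7.1]
opening: 0.029
```

Call:
jog_arm:
  deltas:
    - [0,0,0,0,0,-2,0.1]
    - [0,0,0,0,0,-3,0.1]
    - [0,0,0,0,0,-3,0.1]
    - [0,0,0,0,0,-3,0.1]
    - [0,0,0,0,0,-3,0.1]
    - [0,0,0,0,0,-3,0.1]
    - [0,0,0,0,0,-3,0.1]
    - [0,0,0,0,0,-2,0.1]
    - [0,0,0,0,0,0,0.1]
    - [0,0,0,0,0,0,0.1]
    - [0,0,0,0,0,0,0.1]

```text
t: 31.53
tool_pos: [0.5452, -0.424, 0.2471]
tool_rot: [-0.972, -2.984, -0.002]
contact_force: [-0.6, 0.5, -2.6]
opening: 0.029
```

```bash
python3 - <<'E'
from h import *
np.set_printoptions(precision=4,suppress=True)
plan((0.5735,0.0182,0.25,70),(0.5735,0.0182,0.083,70))
im,d=vision.get_image('top'); P=cloud('top',d); m=mask(im,4,32,110,70)
C=np.array([.519,.038])
for b in blobs(m,60):
    v,u=np.nonzero(b); q=onplane('top',np.c_[u,v],0.060)[:,:2]; c=q.mean(0)
    if np.hypot(*(c-C))<.11: w,V=np.linalg.eigh(np.cov(q.T)); print('bowl',c-C,np.degrees(np.arctan2(V[1,1],V[0,1])),np.nanpercentile(P[b][:,2],[10,90]))
E
```

```text
t 31.5 tcp [ 0.5452 -0.424   0.2471] psi 53.9 q6 -1.71 tilt [-0.002  0.002] open 0.029 F [-0.6  0.5 -2.6]
 rz -0.281  shift [12.46 42.53 -0.29] -> 14 rows of [ 0.89   3.038 -0.021]
 rz -0.000  shift [ 0.   0.  16.7] -> 6 rows of [0.    0.    2.783]
bowl [0.0222 0.0627] 127.15780669553195 [0.066  0.0775]
bowl [ 0.     -0.0545] 90.66286683253898 [0.0662 0.0777]
bowl [-0.0558  0.0005] -179.50791089390114 [0.0663 0.0778]
```

Call:
jog_arm:
  deltas:
    - [0,0,-0.095,0,0,0,0.1]
    - [0,0,-0.095,0,0,0,0.1]
    - [0,0,-0.09,0,0,0,0.1]
    - [0,0,0,0.89,3.04,0,0.1]
    - [0,0,0,0.89,3.04,0,0.1]
    - [0,0,0,0.89,3.04,0,0.1]
    - [0,0,0,0.89,3.04,0,0.1]
    - [0,0,0,0.89,3.04,0,0.1]
    - [0,0,0,0.89,3.04,0,0.1]
    - [0,0,0,0.89,3.04,0,0.1]
    - [0,0,0,0.89,3.04,0,0.1]
    - [0,0,0,0.89,3.04,0,0.1]

```text
t: 32.58
tool_pos: [0.5631, -0.1382, 0.2463]
tool_rot: [-0.546, -3.089, -0.001]
contact_force: [0.5, 0.5, -0.9]
opening: 0.029
```

Call:
jog_arm:
  deltas:
    - [0,0,0,0.89,3.04,0,0.1]
    - [0,0,0,0.89,3.04,0,0.1]
    - [0,0,0,0.89,3.04,0,0.1]
    - [0,0,0,0.89,3.04,0,0.1]
    - [0,0,0,0.89,3.04,0,0.1]
    - [0,0,0,0,0,0,0.1]
    - [0,0,0,0,0,0,0.1]
    - [0,0,0,0,0,0,0.1]
    - [0,0,0,0,0,0,0.1]

```text
t: 33.33
tool_pos: [0.5742, 0.017, 0.248]
tool_rot: [-0.548, -3.091, 0.001]
contact_force: [-0.2, -0.1, -1.3]
opening: 0.0293
```

```bash
python3 -c "
from h import *
plan((0.5725,0.0182,0.083,70))"
```

```text
t 33.3 tcp [0.5742 0.017  0.248 ] psi 69.9 q6 -1.32 tilt [-0.002 -0.   ] open 0.029 F [-0.2 -0.1 -1.3]
 rz -0.002  shift [ 0.21  0.06 16.5 ] -> 6 rows of [0.034 0.01  2.751]
```

Call:
jog_arm:
  deltas:
    - [0,0,0,0.2,0.1,2.8,0.1]
    - [0,0,0,0,0,2.8,0.1]
    - [0,0,0,0,0,2.8,0.1]
    - [0,0,0,0,0,2.8,0.1]
    - [0,0,0,0,0,2.6,0.1]
    - [0,0,0,0,0,1.9,0.1]
    - [0,0,0,0,0,0.8,0.1]
    - [0,0,0,0,0,0,0.1]
    - [0,0,0,0,0,0,0.1]
    - [0,0,0,0,0,0,0.1]

```text
t: 34.17
tool_pos: [0.5744, 0.0189, 0.0861]
tool_rot: [0.547, 3.091, 0.0]
contact_force: [-0.9, 0.1, -0.7]
opening: 0.0293
```

Call:
jog_arm:
  deltas:
    - [0,0,0,0,0,0.1,0.1]
    - [0,0,0,0,0,0.1,0.1]
    - [0,0,0,0,0,0.1,0.1]
    - [0,0,0,0,0,0,0.1]
    - [0,0,0,0,0,0,0.1]

```text
t: 34.58
tool_pos: [0.5732, 0.0196, 0.0815]
tool_rot: [0.546, 3.094, 0.0]
contact_force: [-0.1, -0.1, -0.8]
opening: 0.0294
```

Call:
jog_arm:
  deltas:
    - [0,0,0,0,0,0.1,0.1]
    - [0,0,0,0,0,0.1,0.1]
    - [0,0,0,0,0,0,0.1]
    - [0,0,0,0,0,0,0.1]

```text
t: 34.92
tool_pos: [0.573, 0.0195, 0.0791]
tool_rot: [-0.547, -3.093, 0.0]
contact_force: [0.3, 0.5, -1.1]
opening: 0.0289
```

Call:
jog_arm:
  deltas:
    - [0,0,0,0,0,0.1,0.1]
    - [0,0,0,0,0,0.1,0.1]
    - [0,0,0,0,0,0,0.1]
    - [0,0,0,0,0,0,0.1]

```text
t: 35.25
tool_pos: [0.5733, 0.0195, 0.0776]
tool_rot: [0.547, 3.093, 0.0]
contact_force: [-0.0, -0.3, 1.0]
opening: 0.029
```

Call:
jog_arm:
  deltas:
    - [0,0,0,0,0,0.05,0.1]
    - [0,0,0,0,0,0,0.1]
    - [0,0,0,0,0,0,0.1]

```text
t: 35.5
tool_pos: [0.5733, 0.0195, 0.0775]
tool_rot: [0.547, 3.094, -0.0]
contact_force: [-2.9, -0.2, 5.1]
opening: 0.0288
```

Call:
jog_arm:
  deltas:
    - [0,0,0,0,0,0,0.5]
    - [0,0,0,0,0,0,0.5]
    - [0,0,0,0,0,0,0.5]
    - [0,0,0,0,0,-2,0.5]
    - [0,0,0,0,0,-3,0.5]
    - [0,0,0,0,0,-3,0.5]
    - [0,0,0,0,0,-3,0.5]
    - [0,0,0,0,0,-3,0.5]
    - [0,0,0,0,0,-3,0.5]
    - [0,0,0,0,0,0,0.8]
    - [0,0,0,0,0,0,0.8]

```text
t: 36.42
tool_pos: [0.5744, 0.0194, 0.2494]
tool_rot: [0.546, 3.089, 0.001]
contact_force: [-1.2, 0.3, -0.6]
opening: 0.0653
```

```bash
python3 -c "
from h import *
plan((0.484,0.285,0.15,70),(0.484,0.285,0.034,70))"
```

```text
t 36.4 tcp [0.5744 0.0194 0.2494] psi 70.0 q6 -1.32 tilt [ 0.005 -0.001] open 0.065 F [-1.2  0.3 -0.6]
 rz -0.001  shift [17.58 21.87  9.94] -> 10 rows of [1.758 2.187 0.994]
 rz -0.000  shift [ 0.   0.  11.6] -> 4 rows of [0.  0.  2.9]
```

Call:
jog_arm:
  deltas:
    - [0,0,0,1.758,2.187,0,0.8]
    - [0,0,0,1.758,2.187,0,0.8]
    - [0,0,0,1.758,2.187,0,0.8]
    - [0,0,0,1.758,2.187,0,0.8]
    - [0,0,0,1.758,2.187,0,0.8]
    - [0,0,0,1.758,2.187,0,0.8]
    - [0,0,0,1.758,2.187,0,0.8]
    - [0,0,0,1.758,2.187,2.5,0.8]
    - [0,0,0,1.758,2.187,2.5,0.8]
    - [0,0,0,1.758,2.187,2.5,0.8]
    - [0,0,0,0,0,2.5,0.8]
    - [0,0,0,0,0,0,0.8]

```text
t: 37.42
tool_pos: [0.4776, 0.2844, 0.1383]
tool_rot: [-0.541, -3.083, 0.012]
contact_force: [-0.3, -1.3, -1.3]
opening: 0.0679
```

Call:
jog_arm:
  deltas:
    - [0,0,0,0,0,0,0.8]
    - [0,0,0,0,0,0,0.8]
    - [0,0,0,0,0,0,0.8]
    - [0,0,0,0,0,0,0.8]

```text
t: 37.75
tool_pos: [0.4844, 0.285, 0.1489]
tool_rot: [0.548, 3.09, 0.003]
contact_force: [1.1, 0.2, 0.8]
opening: 0.0682
```

```bash
python3 - <<'E'
from h import *
np.set_printoptions(precision=4,suppress=True)
im,d=vision.get_image('top'); P=cloud('top',d); m=mask(im,4,32,110,70)
C=np.array([.519,.038])
for b in blobs(m,60):
    v,u=np.nonzero(b); q=onplane('top',np.c_[u,v],0.060)[:,:2]; c=q.mean(0)
    if np.hypot(*(c-C))<.11: w,V=np.linalg.eigh(np.cov(q.T)); print('bowl',c-C,np.degrees(np.arctan2(V[1,1],V[0,1])),np.nanpercentile(P[b][:,2],[10,90]))
im,d=vision.get_image('scene')
o=mask(im,4,16,180,100); b=max(blobs(o,500),key=lambda b:b.sum()); 
v,u=np.nonzero(b); print('lid px scene',u.min(),u.max(),v.min(),v.max())
plan((0.484,0.285,0.034,70))
E
```

```text
bowl [ 0.0518 -0.0185] 160.86181553498614 [0.0651 0.0775]
bowl [0.0222 0.0627] 127.32658813148083 [0.0659 0.0775]
bowl [ 0.0002 -0.0546] 90.79113281693083 [0.0663 0.0788]
bowl [-0.0553  0.0003] 179.89538793433422 [0.0655 0.078 ]
lid px scene 307 385 190 236
t 37.9 tcp [0.484  0.2851 0.1485] psi 69.9 q6 -0.82 tilt [0.003 0.001] open 0.068 F [ 0.9 -1.3 -0.5]
 rz -0.002  shift [ 0.   -0.01 11.45] -> 4 rows of [ 0.    -0.002  2.862]
```

Call:
jog_arm:
  deltas:
    - [0,0,0,0,0,2.8,0.8]
    - [0,0,0,0,0,2.8,0.8]
    - [0,0,0,0,0,2.6,0.8]
    - [0,0,0,0,0,1.8,0.8]
    - [0,0,0,0,0,0.8,0.8]
    - [0,0,0,0,0,0.4,0.8]
    - [0,0,0,0,0,0.2,0.8]
    - [0,0,0,0,0,0,0.8]
    - [0,0,0,0,0,0,0.8]
    - [0,0,0,0,0,0,0.8]
    - [0,0,0,0,0,0,0.8]
    - [0,0,0,0,0,0,0.8]

```text
t: 38.85
tool_pos: [0.4834, 0.2854, 0.0336]
tool_rot: [0.546, 3.093, 0.001]
contact_force: [-0.1, -0.1, -0.1]
opening: 0.0685
```

Call:
jog_arm:
  deltas:
    - [0,0,0,0,0,0,0.2]
    - [0,0,0,0,0,0,0.2]
    - [0,0,0,0,0,0,0.2]
    - [0,0,0,0,0,0,0.2]
    - [0,0,0,0,0,0,0.2]
    - [0,0,0,0,0,0,0.2]
  grip_force: 50

```text
t: 39.35
tool_pos: [0.4834, 0.2856, 0.0337]
tool_rot: [0.547, 3.093, 0.001]
contact_force: [-1.4, 0.4, 6.1]
opening: 0.0417
```

Call:
jog_arm:
  deltas:
    - [0,0,0,0,0,-1,0.2]
    - [0,0,0,0,0,-2,0.2]
    - [0,0,0,0,0,-3,0.2]
    - [0,0,0,0,0,-3,0.2]
    - [0,0,0,0,0,-3,0.2]
    - [0,0,0,0,0,-3,0.2]
    - [0,0,0,0,0,-3,0.2]
    - [0,0,0,0,0,-2,0.2]
    - [0,0,0,0,0,-1,0.2]
    - [0,0,0,0,0,0,0.2]
    - [0,0,0,0,0,0,0.2]
    - [0,0,0,0,0,0,0.2]

```text
t: 40.35
tool_pos: [0.4818, 0.2847, 0.2401]
tool_rot: [-0.546, -3.09, 0.004]
contact_force: [-0.2, -0.3, -2.8]
opening: 0.0419
```

```bash
python3 - <<'E'
from h import *
np.set_printoptions(precision=4,suppress=True)
plan((0.519,0.038,0.245,70))
for n in ('top','scene'):
    im,d=vision.get_image(n)
    o=mask(im,4,16,180,60); b=max(blobs(o,500),key=lambda b:b.sum()); P=cloud(n,d)[b]; P=P[~np.isnan(P[:,0])]
    A=np.c_[P[:,:2]-[.484,.285],np.ones(len(P))]; r=P[:,2]-np.median(P[:,2]); k=abs(r)<.03
    s=np.linalg.lstsq(A[k],P[k,2],rcond=None)[0]; print(n,len(P),'lid plane slope',s)
    q=ctr(n,b,s[2]); print(circ(q))
E
```

```text
t 40.4 tcp [0.4818 0.2847 0.2401] psi 70.0 q6 -0.82 tilt [-0.004 -0.002] open 0.042 F [-0.2 -0.3 -2.8]
 rz -0.001  shift [-11.93 -21.91  -0.49] -> 8 rows of [-1.491 -2.739 -0.061]
top 2179 lid plane slope [-0.0045 -0.0066  0.2143]
(array([0.499 , 0.2419]), np.float64(0.06758110694289361))
scene 2340 lid plane slope [-0.0118  0.0075  0.2157]
(array([0.4932, 0.273 ]), np.float64(0.09315610346029035))
```

Call:
jog_arm:
  deltas:
    - [0,0,0,-1.2,-2.2,-0.4,0.2]
    - [0,0,0,-1.2,-2.2,0,0.2]
    - [0,0,0,-1.2,-2.2,0,0.2]
    - [0,0,0,-1.2,-2.2,0,0.2]
    - [0,0,0,-1.2,-2.2,0,0.2]
    - [0,0,0,-1.2,-2.2,0,0.2]
    - [0,0,0,-1.2,-2.2,0,0.2]
    - [0,0,0,-1.2,-2.2,0,0.2]
    - [0,0,0,-1.2,-2.2,0,0.2]
    - [0,0,0,-1.1,-2.1,0,0.2]
    - [0,0,0,0,0,0,0.2]
    - [0,0,0,0,0,0,0.2]

```text
t: 41.45
tool_pos: [0.5192, 0.0379, 0.2453]
tool_rot: [-0.55, -3.09, -0.0]
contact_force: [-0.6, -0.4, -2.0]
opening: 0.042
```

Call:
jog_arm:
  deltas:
    - [0,0,0,0,0,0,0.2]
    - [0,0,0,0,0,0,0.2]
    - [0,0,0,0,0,0,0.2]

```text
t: 41.7
tool_pos: [0.5194, 0.0396, 0.2464]
tool_rot: [-0.544, -3.093, -0.0]
contact_force: [-0.3, 0.1, -1.3]
opening: 0.0421
```

```bash
python3 - <<'E'
from h import *
np.set_printoptions(precision=4,suppress=True)
plan((0.519,0.038,0.205,70))
im,d=vision.get_image('scene')
o=mask(im,4,16,180,60); b=max(blobs(o,500),key=lambda b:b.sum()); q=ctr('scene',b,pose()[1][2]-0.026)
print('scene lid top circ',circ(q), circ(q[np.hypot(*(q-circ(q)[0]).T)>0.1]))
save('s2',cv2.resize(im[140:320,200:400],(660,594),interpolation=2))
E
```

```text
t 41.7 tcp [0.5194 0.0396 0.2464] psi 70.0 q6 -1.29 tilt [-0.001  0.   ] open 0.042 F [-0.3  0.1 -1.3]
 rz 0.001  shift [-0.01 -0.17  4.14] -> 2 rows of [-0.007 -0.083  2.072]
scene lid top circ (array([0.5303, 0.0308]), np.float64(0.09262289835850655)) (array([0.5259, 0.035 ]), np.float64(0.10471226836002008))
```

View pics/s2.png

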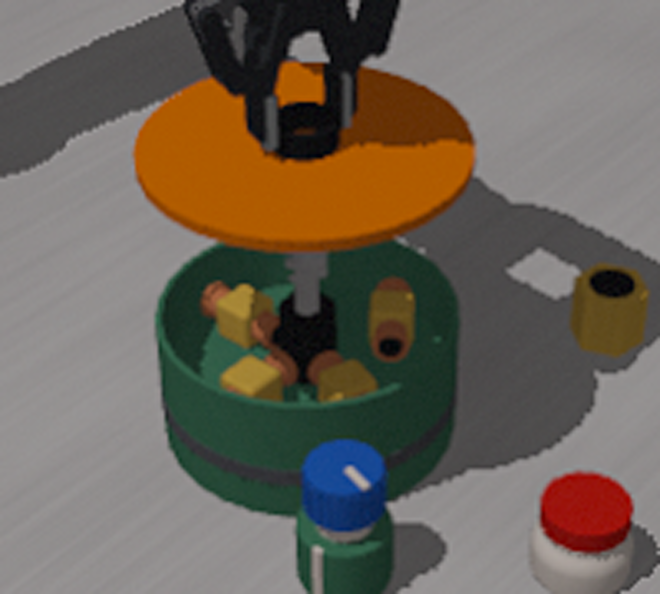

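All four couplings are in the bowl and the lid hangs level over the stud (collar at crop px ~(303,130), stud at (307,270)). Lowering it.

Call:
jog_arm:
  deltas:
    - [0,0,0,0,-0.15,1.5,0.2]
    - [0,0,0,0,0,1.5,0.2]
    - [0,0,0,0,0,1.2,0.2]
    - [0,0,0,0,0,0.6,0.2]
    - [0,0,0,0,0,0,0.2]
    - [0,0,0,0,0,0,0.2]
    - [0,0,0,0,0,0,0.2]

```text
t: 42.33
tool_pos: [0.5197, 0.0373, 0.1997]
tool_rot: [0.546, 3.092, 0.0]
contact_force: [0.3, -0.3, -1.7]
opening: 0.0421
```

Call:
jog_arm:
  deltas:
    - [0,0,0,0,0,0.3,0.2]
    - [0,0,0,0,0,0.3,0.2]
    - [0,0,0,0,0,0.3,0.2]
    - [0,0,0,0,0,0.2,0.2]
    - [0,0,0,0,0,0,0.2]
    - [0,0,0,0,0,0,0.2]

```text
t: 42.83
tool_pos: [0.519, 0.0373, 0.1875]
tool_rot: [-0.547, -3.093, 0.0]
contact_force: [-0.8, 0.1, -2.5]
opening: 0.042
```

Call:
jog_arm:
  deltas:
    - [0,0,0,0,0,0.3,0.2]
    - [0,0,0,0,0,0.3,0.2]
    - [0,0,0,0,0,0,0.2]
    - [0,0,0,0,0,0,0.2]

```text
t: 43.17
tool_pos: [0.5189, 0.0373, 0.1814]
tool_rot: [-0.547, -3.093, 0.0]
contact_force: [-0.4, 0.5, -1.8]
opening: 0.042
```

Call:
jog_arm:
  deltas:
    - [0,0,0,0,0,0.4,0.2]
    - [0,0,0,0,0,0.4,0.2]
    - [0,0,0,0,0,0.4,0.2]
    - [0,0,0,0,0,0.4,0.2]
    - [0,0,0,0,0,0,0.2]

```text
t: 43.58
tool_pos: [0.5184, 0.0373, 0.1643]
tool_rot: [-0.546, -3.091, 0.0]
contact_force: [-0.1, 0.7, -2.1]
opening: 0.0418
```

Call:
jog_arm:
  deltas:
    - [0,0,0,0,0,0.5,0.2]
    - [0,0,0,0,0,0.5,0.2]
    - [0,0,0,0,0,0.5,0.2]
    - [0,0,0,0,0,0.5,0.2]
    - [0,0,0,0,0,0.5,0.2]
    - [0,0,0,0,0,0.3,0.2]
    - [0,0,0,0,0,0,0.2]
    - [0,0,0,0,0,0,0.2]
    - [0,0,0,0,0,0,0.2]

```text
t: 44.33
tool_pos: [0.5194, 0.0373, 0.1381]
tool_rot: [0.547, 3.093, 0.0]
contact_force: [-0.8, -0.7, -1.5]
opening: 0.0422
```

Call:
jog_arm:
  deltas:
    - [0,0,0,0,0,0.3,0.2]
    - [0,0,0,0,0,0.3,0.2]
    - [0,0,0,0,0,0,0.2]
    - [0,0,0,0,0,0,0.2]
    - [0,0,0,0,0,0,0.2]

```text
t: 44.75
tool_pos: [0.5192, 0.0373, 0.1318]
tool_rot: [-0.547, -3.094, 0.0]
contact_force: [-1.1, 1.0, -2.3]
opening: 0.0423
```

Call:
jog_arm:
  deltas:
    - [0,0,0,0,0,0.1,0.2]
    - [0,0,0,0,0,0.1,0.2]
    - [0,0,0,0,0,0.1,0.2]
    - [0,0,0,0,0,0,0.2]
    - [0,0,0,0,0,0,0.2]

```text
t: 45.17
tool_pos: [0.5192, 0.0373, 0.1289]
tool_rot: [0.547, 3.094, 0.0]
contact_force: [-1.2, -0.3, -2.2]
opening: 0.0422
```

Call:
jog_arm:
  deltas:
    - [0,0,0,0,0,0.1,0.2]
    - [0,0,0,0,0,0,0.2]
    - [0,0,0,0,0,0,0.2]

```text
t: 45.42
tool_pos: [0.5193, 0.0373, 0.1287]
tool_rot: [0.547, 3.094, -0.0]
contact_force: [-3.8, 0.2, 5.6]
opening: 0.0421
```

Lid seated at TCP 0.1287, exactly as predicted. Releasing and going for the nut.

Call:
jog_arm:
  deltas:
    - [0,0,0,0,0,-0.1,0.2]
    - [0,0,0,0,0,0,0.8]
    - [0,0,0,0,0,0,0.8]
    - [0,0,0,0,0,0,0.8]
    - [0,0,0,0,0,0,0.8]
    - [0,0,0,0,0,-1,0.8]
    - [0,0,0,0,0,-2.5,0.8]
    - [0,0,0,0,0,-3,0.8]
    - [0,0,0,0,0,-3,0.8]
    - [0,0,0,0,0,-3,0.8]
    - [0,0,0,0,0,0,0.8]
    - [0,0,0,0,0,0,0.8]

```text
t: 46.42
tool_pos: [0.5206, 0.0372, 0.2574]
tool_rot: [0.546, 3.088, 0.001]
contact_force: [0.2, 0.4, -0.7]
opening: 0.0684
```

Call:
jog_arm:
  deltas:
    - [0,0,0.12,0,0,0,0.85]
    - [0,0,0.12,0,0,0,0.85]
    - [0,0,0.12,0,0,0,0.85]
    - [0,0,0.12,0,0,0,0.85]
    - [0,0,0.12,0,0,0,0.85]
    - [0,0,0.12,0,0,0,0.85]
    - [0,0,0.12,0,0,0,0.85]
    - [0,0,0.12,0,0,0,0.85]
    - [0,0,0.12,0,0,0,0.85]
    - [0,0,0.12,0,0,0,0.85]
    - [0,0,0.12,0,0,0,0.85]
    - [0,0,0.08,0,0,0,0.85]

```text
t: 47.42
tool_pos: [0.5183, 0.0373, 0.252]
tool_rot: [-2.415, -2.006, 0.004]
contact_force: [0.2, -0.1, 0.5]
opening: 0.0727
```

```bash
python3 - <<'E'
from h import *
np.set_printoptions(precision=4,suppress=True)
plan((0.6256,0.2478,0.15,-10.2),(0.6256,0.2478,0.03,-10.2))
im,d=vision.get_image('scene'); P=cloud('scene',d)
o=mask(im,4,16,180,60); b=max(blobs(o,500),key=lambda b:b.sum()); Q=P[b]; Q=Q[~np.isnan(Q[:,0])]
A=np.c_[Q[:,:2]-[.519,.038],np.ones(len(Q))]; k=abs(Q[:,2]-np.median(Q[:,2]))<.02
print('lid plane',np.linalg.lstsq(A[k],Q[k,2],rcond=None)[0],'circ',circ(ctr('scene',b,0.103)))
E
```

```text
t 47.4 tcp [0.5183 0.0373 0.252 ] psi -10.6 q6 0.11 tilt [-0.003  0.   ] open 0.073 F [ 0.2 -0.1  0.5]
 rz -0.006  shift [22.61  6.83 10.2 ] -> 8 rows of [2.827 0.854 1.275]
 rz -0.000  shift [ 0.  0. 12.] -> 4 rows of [0. 0. 3.]
lid plane [-0.0053  0.0079  0.1051] circ (array([0.5253, 0.0336]), np.float64(0.10431339927682287))
```

Call:
jog_arm:
  deltas:
    - [0,0,-0.006,2.83,0.85,0,0.85]
    - [0,0,0,2.83,0.85,0,0.85]
    - [0,0,0,2.83,0.85,0,0.85]
    - [0,0,0,2.83,0.85,0,0.85]
    - [0,0,0,2.83,0.85,0,0.85]
    - [0,0,0,2.83,0.85,2,0.85]
    - [0,0,0,2.83,0.85,2,0.85]
    - [0,0,0,2.83,0.85,2,0.85]
    - [0,0,0,0,0,2,0.85]
    - [0,0,0,0,0,2,0.85]
    - [0,0,0,0,0,0,0.85]
    - [0,0,0,0,0,0,0.85]

```text
t: 48.47
tool_pos: [0.6237, 0.2481, 0.151]
tool_rot: [-2.402, -2.021, 0.008]
contact_force: [-0.5, 0.6, 0.3]
opening: 0.0726
```

Call:
jog_arm:
  deltas:
    - [0,0,0,0,0,0,0.85]
    - [0,0,0,0,0,0,0.85]
    - [0,0,0,0,0,0,0.85]

```text
t: 48.72
tool_pos: [0.6263, 0.2485, 0.1561]
tool_rot: [2.404, 2.02, 0.005]
contact_force: [0.4, 0.0, 0.3]
opening: 0.0725
```

```bash
python3 - <<'E'
from h import *
plan((0.6256,0.2478,0.03,-10.2))
E
```

```text
t 48.7 tcp [0.6263 0.2485 0.1561] psi -9.9 q6 0.44 tilt [0.003 0.001] open 0.073 F [0.4 0.  0.3]
 rz 0.005  shift [-0.08 -0.05 12.61] -> 4 rows of [-0.02  -0.013  3.152]
```

Call:
jog_arm:
  deltas:
    - [0,0,0,-0.1,-0.05,3,0.85]
    - [0,0,0,0,0,3,0.85]
    - [0,0,0,0,0,2.8,0.85]
    - [0,0,0,0,0,2.2,0.85]
    - [0,0,0,0,0,1.1,0.85]
    - [0,0,0,0,0,0.5,0.85]
    - [0,0,0,0,0,0,0.85]
    - [0,0,0,0,0,0,0.85]
    - [0,0,0,0,0,0,0.85]
    - [0,0,0,0,0,0,0.2]
    - [0,0,0,0,0,0,0.2]
    - [0,0,0,0,0,0,0.2]

```text
t: 49.72
tool_pos: [0.6259, 0.248, 0.0297]
tool_rot: [2.404, 2.02, 0.004]
contact_force: [-0.9, -0.2, 3.6]
opening: 0.0477
```

Call:
jog_arm:
  deltas:
    - [0,0,0,0,0,0,0.2]
    - [0,0,0,0,0,0,0.2]
    - [0,0,0,0,0,0,0.2]
    - [0,0,0,0,0,0,0.2]

```text
t: 50.05
tool_pos: [0.6259, 0.248, 0.0296]
tool_rot: [2.404, 2.02, 0.004]
contact_force: [0.6, 0.4, 6.7]
opening: 0.0479
```

Call:
jog_arm:
  deltas:
    - [0,0,0,0,0,-1,0.2]
    - [0,0,0,0,0,-2,0.2]
    - [0,0,0,0,0,-3,0.2]
    - [0,0,0,0,0,-3,0.2]
    - [0,0,0,0,0,-3,0.2]
    - [0,0,0,0,0,-3,0.2]
    - [0,0,0,0,0,-3,0.2]
    - [0,0,0,0,0,-3,0.2]
    - [0,0,0,0,0,-1,0.2]
    - [0,0,0,0,0,0,0.2]
    - [0,0,0,0,0,0,0.2]
    - [0,0,0,0,0,0,0.2]

```text
t: 51.05
tool_pos: [0.6233, 0.2473, 0.2443]
tool_rot: [-2.403, -2.02, 0.007]
contact_force: [0.7, -0.3, -2.1]
opening: 0.0475
```

```bash
python3 - <<'E'
from h import *
plan((0.519,0.0377,0.245,-10.2))
E
```

```text
t 51.0 tcp [0.6233 0.2473 0.2443] psi -9.9 q6 0.44 tilt [-0.005 -0.001] open 0.047 F [ 0.7 -0.3 -2.1]
 rz 0.005  shift [-22.47  -6.55  -0.07] -> 8 rows of [-2.809 -0.819 -0.008]
```

Call:
jog_arm:
  deltas:
    - [0,0,0,-2.25,-0.69,0,0.2]
    - [0,0,0,-2.25,-0.69,0,0.2]
    - [0,0,0,-2.25,-0.69,0,0.2]
    - [0,0,0,-2.25,-0.69,0,0.2]
    - [0,0,0,-2.25,-0.69,0,0.2]
    - [0,0,0,-2.25,-0.69,0,0.2]
    - [0,0,0,-2.25,-0.69,0,0.2]
    - [0,0,0,-2.25,-0.69,0,0.2]
    - [0,0,0,-2.25,-0.69,0,0.2]
    - [0,0,0,-2.25,-0.69,0,0.2]
    - [0,0,0,0,0,0,0.2]
    - [0,0,0,0,0,0,0.2]

```text
t: 52.05
tool_pos: [0.5166, 0.0373, 0.2451]
tool_rot: [-2.405, -2.017, 0.004]
contact_force: [-0.7, -0.2, -0.7]
opening: 0.0473
```

Call:
jog_arm:
  deltas:
    - [0,0,0,0,0,0,0.2]
    - [0,0,0,0,0,0,0.2]
    - [0,0,0,0,0,0,0.2]
    - [0,0,0,0,0,0,0.2]

```text
t: 52.38
tool_pos: [0.5181, 0.0385, 0.2475]
tool_rot: [-2.404, -2.022, 0.001]
contact_force: [0.4, 0.3, -1.0]
opening: 0.0477
```

```bash
python3 - <<'E'
from h import *
plan((0.5192,0.0375,0.20,-10))
E
```

```text
t 52.4 tcp [0.5181 0.0385 0.2475] psi -9.9 q6 0.10 tilt [-0.001  0.   ] open 0.048 F [ 0.4  0.3 -1. ]
 rz 0.003  shift [-0.08  0.13  4.75] -> 2 rows of [-0.039  0.065  2.374]
```

Call:
jog_arm:
  deltas:
    - [0,0,0,-0.08,0.12,1.5,0.2]
    - [0,0,0,0,0,1.5,0.2]
    - [0,0,0,0,0,1.5,0.2]
    - [0,0,0,0,0,0.7,0.2]
    - [0,0,0,0,0,0,0.2]
    - [0,0,0,0,0,0,0.2]
    - [0,0,0,0,0,0,0.2]
    - [0,0,0,0,0,0,0.2]

```text
t: 53.05
tool_pos: [0.5197, 0.0369, 0.1972]
tool_rot: [2.404, 2.02, 0.003]
contact_force: [-0.2, -0.4, -1.8]
opening: 0.0473
```

Call:
jog_arm:
  deltas:
    - [0,0,0,0,0,0.3,0.2]
    - [0,0,0,0,0,0.3,0.2]
    - [0,0,0,0,0,0.3,0.2]
    - [0,0,0,0,0,0,0.2]
    - [0,0,0,0,0,0,0.2]

```text
t: 53.47
tool_pos: [0.5187, 0.0369, 0.1864]
tool_rot: [-2.405, -2.021, 0.001]
contact_force: [-0.3, 0.4, -1.7]
opening: 0.0474
```

Call:
jog_arm:
  deltas:
    - [0,0,0,0,0,0.3,0.2]
    - [0,0,0,0,0,0.3,0.2]
    - [0,0,0,0,0,0,0.2]
    - [0,0,0,0,0,0,0.2]

```text
t: 53.8
tool_pos: [0.5187, 0.0369, 0.1804]
tool_rot: [-2.405, -2.021, 0.001]
contact_force: [-0.8, 0.4, -1.0]
opening: 0.0475
```

Call:
jog_arm:
  deltas:
    - [0,0,0,0,0,0.2,0.2]
    - [0,0,0,0,0,0.2,0.2]
    - [0,0,0,0,0,0.2,0.2]
    - [0,0,0,0,0,0.2,0.2]
    - [0,0,0,0,0,0,0.2]
    - [0,0,0,0,0,0,0.2]
    - [0,0,0,0,0,0,0.2]

```text
t: 54.38
tool_pos: [0.519, 0.0369, 0.1728]
tool_rot: [2.405, 2.021, 0.0]
contact_force: [-0.1, 0.7, -1.5]
opening: 0.0472
```

Call:
jog_arm:
  deltas:
    - [0,0,0,0,0,0.1,0.2]
    - [0,0,0,0,0,0.1,0.2]
    - [0,0,0,0,0,0.1,0.2]
    - [0,0,0,0,0,0,0.2]
    - [0,0,0,0,0,0,0.2]

```text
t: 54.8
tool_pos: [0.519, 0.0369, 0.1698]
tool_rot: [2.405, 2.021, 0.0]
contact_force: [-0.2, 0.0, -1.0]
opening: 0.047
```

Call:
jog_arm:
  deltas:
    - [0,0,0,0,0,0.1,0.2]
    - [0,0,0,0,0,0,0.2]
    - [0,0,0,0,0,0,0.2]

```text
t: 55.05
tool_pos: [0.5192, 0.0368, 0.1689]
tool_rot: [2.405, 2.021, 0.001]
contact_force: [0.8, -0.8, -2.8]
opening: 0.0473
```

Call:
jog_arm:
  deltas:
    - [0,0,0,0,0,0.1,0.2]
    - [0,0,0,0,0,0,0.2]
    - [0,0,0,0,0,0,0.2]

```text
t: 55.3
tool_pos: [0.5192, 0.0368, 0.1678]
tool_rot: [2.405, 2.021, 0.001]
contact_force: [2.6, -0.5, -2.3]
opening: 0.0475
```

Call:
jog_arm:
  deltas:
    - [0,0,0,0,0,0.1,0.2]
    - [0,0,0,0,0,0,0.2]
    - [0,0,0,0,0,0,0.2]

```text
t: 55.55
tool_pos: [0.5192, 0.0368, 0.1668]
tool_rot: [2.405, 2.021, 0.001]
contact_force: [2.8, -1.2, -2.0]
opening: 0.0476
```

```bash
python3 -c "
from h import *
plan(); print(ctrl.get_obs()['wrist_torque'])"
```

```text
t 55.5 tcp [0.5192 0.0368 0.1668] psi -9.9 q6 0.10 tilt [ 0.001 -0.   ] open 0.048 F [ 2.8 -1.2 -2. ]
[-0.11842848 -0.45744711 -0.06144018]
```

Call:
jog_arm:
  deltas:
    - [0,0,0,-0.02,0.06,0,0.2]
    - [0,0,0,0,0,0,0.2]
    - [0,0,0,0,0,0,0.2]

```text
t: 55.8
tool_pos: [0.5194, 0.0367, 0.1667]
tool_rot: [-2.405, -2.021, 0.0]
contact_force: [0.9, 0.5, -2.0]
opening: 0.0474
```

Call:
jog_arm:
  deltas:
    - [0,0,0,0,0,0.1,0.2]
    - [0,0,0,0,0,0,0.2]
    - [0,0,0,0,0,0,0.2]

```text
t: 56.05
tool_pos: [0.5195, 0.0367, 0.1657]
tool_rot: [-2.405, -2.021, -0.0]
contact_force: [1.7, 0.4, -2.3]
opening: 0.0476
```

Call:
jog_arm:
  deltas:
    - [0,0,0,0,0,0.1,0.2]
    - [0,0,0,0,0,0,0.2]
    - [0,0,0,0,0,0,0.2]

```text
t: 56.3
tool_pos: [0.5196, 0.0367, 0.1647]
tool_rot: [-2.405, -2.021, -0.001]
contact_force: [2.8, 1.4, -1.9]
opening: 0.0476
```

Call:
jog_arm:
  deltas:
    - [0,0,0,0,0.06,0.1,0.2]
    - [0,0,0,0,0,0,0.2]
    - [0,0,0,0,0,0,0.2]

```text
t: 56.55
tool_pos: [0.5198, 0.0367, 0.1633]
tool_rot: [-2.404, -2.021, 0.001]
contact_force: [1.5, 2.3, -2.6]
opening: 0.0474
```

```bash
python3 - <<'E'
from h import *
plan(); print(ctrl.get_obs()['wrist_torque'])
im,d=vision.get_image('scene'); save('s3',cv2.resize(im[150:290,230:380],(640,597),interpolation=2))
P=cloud('scene',d); m=mask(im,20,32,110,60); m[:140]=0; m[260:]=0; m[:,:240]=0;m[:,350:]=0
b=max(blobs(m,30),key=lambda b:b.sum()); print(np.nanpercentile(P[b][:,2],[1,5,50,95,99]), np.nonzero(b)[0].min(),np.nonzero(b)[0].max())
E
```

```text
t 56.5 tcp [0.5198 0.0367 0.1633] psi -9.9 q6 0.10 tilt [-0.001  0.001] open 0.047 F [ 1.5  2.3 -2.6]
[ 0.34431723 -0.17496256 -0.0257545 ]
[0.12257622 0.13703858 0.16491817 0.18233538 0.18376384] 194 225
```

View pics/s3.png

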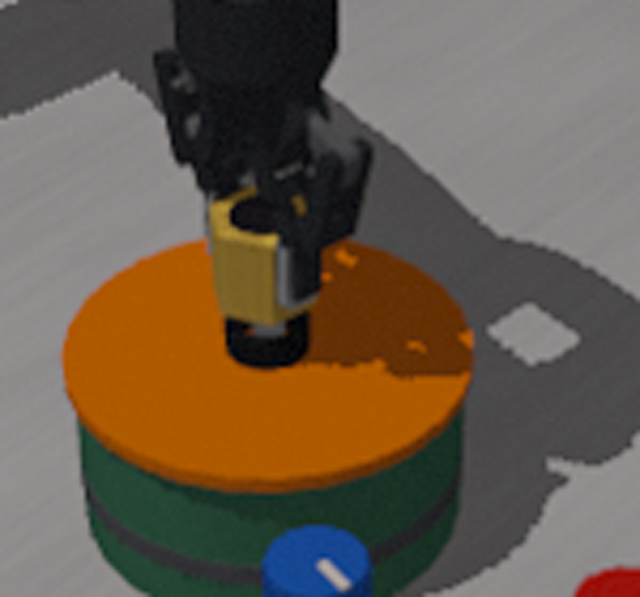

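Lid flat on the rim and the nut is over the stud; it is 4 mm lower than crown rest with no vertical contact, so the lugs have probably gone straight into a notch. To do the thread start as asked and be sure of it, I'll lift clear, set it back clockwise onto the crown, then turn it anticlockwise until it drops.

Call:
jog_arm:
  deltas:
    - [0,0,0,0,0,-0.5,0.2]
    - [0,0,0,0.07,0,-0.8,0.2]
    - [0,0,0,0,0,-0.8,0.2]
    - [0,0,0,0,0,0,0.2]
    - [0,0,0.116,0,0,0,0.2]
    - [0,0,0.116,0,0,0,0.2]
    - [0,0,0.116,0,0,0,0.2]
    - [0,0,0.116,0,0,0,0.2]
    - [0,0,0.116,0,0,0,0.2]
    - [0,0,0.116,0,0,0,0.2]
    - [0,0,0,0,0,0,0.2]
    - [0,0,0,0,0,0,0.2]

```text
t: 57.6
tool_pos: [0.5203, 0.037, 0.1852]
tool_rot: [2.948, 1.084, 0.0]
contact_force: [-0.1, 0.6, -2.0]
opening: 0.0478
```

Call:
jog_arm:
  deltas:
    - [0,0,0,0,0,0.4,0.2]
    - [0,0,0,0,0,0.4,0.2]
    - [0,0,0,0,0,0.3,0.2]
    - [0,0,0,0,0,0,0.2]
    - [0,0,0,0,0,0,0.2]
    - [0,0,0,0,0,0,0.2]

```text
t: 58.1
tool_pos: [0.5202, 0.0371, 0.1737]
tool_rot: [-2.95, -1.08, 0.0]
contact_force: [-0.0, -0.2, -1.0]
opening: 0.0478
```

Call:
jog_arm:
  deltas:
    - [0,0,0,0,0,0.1,0.2]
    - [0,0,0,0,0,0.1,0.2]
    - [0,0,0,0,0,0.1,0.2]
    - [0,0,0,0,0,0,0.2]
    - [0,0,0,0,0,0,0.2]

```text
t: 58.52
tool_pos: [0.5202, 0.0372, 0.1707]
tool_rot: [-2.95, -1.08, 0.0]
contact_force: [0.5, 0.1, -2.3]
opening: 0.0474
```

Call:
jog_arm:
  deltas:
    - [0,0,0,0,0,0.1,0.2]
    - [0,0,0,0,0,0.1,0.2]
    - [0,0,0,0,0,0,0.2]
    - [0,0,0,0,0,0,0.2]

```text
t: 58.85
tool_pos: [0.5202, 0.0372, 0.1687]
tool_rot: [-2.95, -1.08, 0.0]
contact_force: [-0.8, -0.4, -2.1]
opening: 0.0476
```

Call:
jog_arm:
  deltas:
    - [0,0,0,0,0,0.1,0.2]
    - [0,0,0,0,0,0,0.2]
    - [0,0,0,0,0,0,0.2]

```text
t: 59.1
tool_pos: [0.5202, 0.0372, 0.1678]
tool_rot: [-2.95, -1.08, -0.0]
contact_force: [0.6, 0.1, -0.9]
opening: 0.0472
```

Call:
jog_arm:
  deltas:
    - [0,0,0,0,0,0.1,0.2]
    - [0,0,0,0,0,0,0.2]
    - [0,0,0,0,0,0,0.2]

```text
t: 59.35
tool_pos: [0.5204, 0.0371, 0.1675]
tool_rot: [2.95, 1.08, 0.001]
contact_force: [-2.0, -0.1, 2.4]
opening: 0.0472
```

Crown contact at exactly the predicted 0.1676, which confirms the earlier notch entry. Pressing lightly and turning anticlockwise.

Call:
jog_arm:
  deltas:
    - [0,0,0,0,0,0.1,0.2]
    - [0,0,-0.1,0,0,0,0.2]
    - [0,0,-0.1,0,0,0,0.2]
    - [0,0,-0.1,0,0,0,0.2]
    - [0,0,0,0,0,0,0.2]
    - [0,0,0,0,0,0,0.2]

```text
t: 59.85
tool_pos: [0.5214, 0.0371, 0.1671]
tool_rot: [2.756, 1.504, 0.004]
contact_force: [2.6, 0.5, 5.2]
opening: 0.0476
```

Call:
jog_arm:
  deltas:
    - [0,0,-0.1,0,0,0,0.2]
    - [0,0,0,0,0,0,0.2]
    - [0,0,0,0,0,0,0.2]

```text
t: 60.1
tool_pos: [0.5203, 0.0375, 0.1657]
tool_rot: [-2.679, -1.64, -0.001]
contact_force: [0.6, 2.0, 1.4]
opening: 0.0471
```

Call:
jog_arm:
  deltas:
    - [0,0,-0.1,0,0,0,0.2]
    - [0,0,0,0,0,0,0.2]
    - [0,0,0,0,0,0,0.2]

```text
t: 60.35
tool_pos: [0.5198, 0.0371, 0.1649]
tool_rot: [-2.595, -1.771, 0.001]
contact_force: [0.5, 0.5, -2.7]
opening: 0.0478
```

Call:
jog_arm:
  deltas:
    - [0,0,-0.1,0,0,0,0.2]
    - [0,0,0,0,0,0,0.2]
    - [0,0,0,0,0,0,0.2]

```text
t: 60.6
tool_pos: [0.5197, 0.0371, 0.1651]
tool_rot: [-2.503, -1.897, 0.002]
contact_force: [-0.2, -0.4, -2.1]
opening: 0.0475
```

Felt the drop start: the vertical force vanished at about ψ −20°. Following it down.

Call:
jog_arm:
  deltas:
    - [0,0,0,0,0,0.1,0.2]
    - [0,0,0,0,0,0.1,0.2]
    - [0,0,0,0,0,0,0.2]
    - [0,0,0,0,0,0,0.2]

```text
t: 60.93
tool_pos: [0.5201, 0.0371, 0.1636]
tool_rot: [-2.5, -1.902, 0.001]
contact_force: [0.5, 0.5, -1.1]
opening: 0.0475
```

Call:
jog_arm:
  deltas:
    - [0,0,0,0,0,0.1,0.2]
    - [0,0,0,0,0,0.1,0.2]
    - [0,0,0,0,0,0,0.2]
    - [0,0,0,0,0,0,0.2]

```text
t: 61.27
tool_pos: [0.5202, 0.0372, 0.1617]
tool_rot: [-2.499, -1.903, 0.0]
contact_force: [-0.4, -0.5, -2.6]
opening: 0.0478
```

Call:
jog_arm:
  deltas:
    - [0,0,0,0,0,0.1,0.2]
    - [0,0,0,0,0,0,0.2]
    - [0,0,0,0,0,0,0.2]

```text
t: 61.52
tool_pos: [0.5202, 0.0371, 0.1607]
tool_rot: [-2.499, -1.903, 0.0]
contact_force: [-0.3, -0.1, -1.4]
opening: 0.0474
```

Call:
jog_arm:
  deltas:
    - [0,0,0,0,0,0.1,0.2]
    - [0,0,0,0,0,0,0.2]
    - [0,0,0,0,0,0,0.2]

```text
t: 61.77
tool_pos: [0.5203, 0.0372, 0.1598]
tool_rot: [2.499, 1.903, 0.0]
contact_force: [-0.0, -0.1, -1.9]
opening: 0.0472
```

Call:
jog_arm:
  deltas:
    - [0,0,0,0,0,0.1,0.2]
    - [0,0,0,0,0,0,0.2]
    - [0,0,0,0,0,0,0.2]

```text
t: 62.02
tool_pos: [0.5204, 0.0371, 0.1594]
tool_rot: [2.499, 1.903, 0.0]
contact_force: [-2.0, -0.2, 1.7]
opening: 0.0469
```

Call:
jog_arm:
  deltas:
    - [0,0,0,0,0,0.05,0.2]
    - [0,0,0,0,0,0,0.2]
    - [0,0,0,0,0,0,0.2]

```text
t: 62.27
tool_pos: [0.5205, 0.0371, 0.1592]
tool_rot: [2.499, 1.903, 0.0]
contact_force: [-1.6, -0.4, 6.4]
opening: 0.0473
```

Call:
jog_arm:
  deltas:
    - [0,0,0.1,0,0,0.04,0.2]
    - [0,0,0.1,0,0,0.045,0.2]
    - [0,0,0,0,0,0,0.2]
    - [0,0,0,0,0,0,0.2]

```text
t: 62.6
tool_pos: [0.521, 0.0372, 0.1583]
tool_rot: [2.674, 1.647, 0.003]
contact_force: [0.8, -0.4, 3.6]
opening: 0.0473
```

Call:
jog_arm:
  deltas:
    - [0,0,0.1,0,0,0.048,0.2]
    - [0,0,0.1,0,0,0.048,0.2]
    - [0,0,0,0,0,0,0.2]
    - [0,0,0,0,0,0,0.2]

```text
t: 62.93
tool_pos: [0.521, 0.0372, 0.1573]
tool_rot: [2.824, 1.374, 0.003]
contact_force: [1.5, 1.1, 5.0]
opening: 0.0476
```

```bash
python3 -c "
from h import *
plan(); print(ctrl.get_obs()['wrist_torque'])"
```

```text
t 62.9 tcp [0.521  0.0372 0.1573] psi -38.1 q6 0.59 tilt [0.002 0.   ] open 0.048 F [1.5 1.1 5. ]
[ 0.08491416 -0.14598315 -0.07356861]
```

Call:
jog_arm:
  deltas:
    - [0,0,0.1,0,0,0.046,0.2]
    - [0,0,0.1,0,0,0.046,0.2]
    - [0,0,0.1,0,0,0.046,0.2]
    - [0,0,0.1,0,0,0.046,0.2]
    - [0,0,0,0,0,0,0.2]
    - [0,0,0,0,0,0,0.2]

```text
t: 63.43
tool_pos: [0.5208, 0.0371, 0.1553]
tool_rot: [3.042, 0.785, 0.002]
contact_force: [0.4, -0.0, 5.7]
opening: 0.0474
```

Call:
jog_arm:
  deltas:
    - [0,0,0.1,0,0,0.046,0.2]
    - [0,0,0.1,0,0,0.046,0.2]
    - [0,0,0.1,0,0,0.046,0.2]
    - [0,0,0.1,0,0,0.046,0.2]
    - [0,0,0,0,0,0,0.2]
    - [0,0,0,0,0,0,0.2]

```text
t: 63.93
tool_pos: [0.5207, 0.0371, 0.1535]
tool_rot: [3.137, 0.168, 0.002]
contact_force: [0.2, 0.2, 4.2]
opening: 0.0476
```

```bash
python3 -c "
from h import *
plan(); print(ctrl.get_obs()['wrist_torque'])"
```

```text
t 63.9 tcp [0.5207 0.0371 0.1535] psi -83.9 q6 1.39 tilt [ 0.001 -0.   ] open 0.048 F [0.2 0.2 4.2]
[-0.03780173 -0.01234097 -0.00581686]
```

Call:
jog_arm:
  deltas:
    - [0,0,0.1,0,0,0.047,0.2]
    - [0,0,0.1,0,0,0.047,0.2]
    - [0,0,0.1,0,0,0.047,0.2]
    - [0,0,0.1,0,0,0.047,0.2]
    - [0,0,0,0,0,0,0.2]
    - [0,0,0,0,0,0,0.2]

```text
t: 64.43
tool_pos: [0.5208, 0.0371, 0.1517]
tool_rot: [-3.108, 0.459, -0.002]
contact_force: [-0.2, 0.5, 6.6]
opening: 0.0473
```

Call:
jog_arm:
  deltas:
    - [0,0,0.1,0,0,0.047,0.2]
    - [0,0,0.1,0,0,0.047,0.2]
    - [0,0,0,0,0,0,0.2]
    - [0,0,0,0,0,0,0.2]

```text
t: 64.77
tool_pos: [0.5208, 0.0372, 0.1508]
tool_rot: [-3.046, 0.767, -0.002]
contact_force: [0.5, 1.0, 5.6]
opening: 0.0471
```

```bash
python3 -c "
from h import *
plan(); print(ctrl.get_obs()['wrist_torque'])"
```

```text
t 64.8 tcp [0.5208 0.0372 0.1508] psi -118.3 q6 1.99 tilt [0.001 0.   ] open 0.047 F [0.5 1.  5.6]
[ 0.04486758  0.06004244 -0.00874152]
```

Call:
jog_arm:
  deltas:
    - [0,0,0.1,0,0,0.03,0.2]
    - [0,0,0,0,0,0,0.2]
    - [0,0,0,0,0,0,0.2]

```text
t: 65.02
tool_pos: [0.5208, 0.0371, 0.1506]
tool_rot: [-3.004, 0.918, -0.002]
contact_force: [1.0, -0.4, 6.6]
opening: 0.0473
```

```bash
python3 -c "
from h import *
plan(); print(ctrl.get_obs()['wrist_torque'])"
```

```text
t 65.0 tcp [0.5208 0.0371 0.1506] psi -124.0 q6 2.09 tilt [ 0.001 -0.   ] open 0.047 F [ 1.  -0.4  6.6]
[-0.09540721  0.1178645  -0.0262411 ]
```

Call:
jog_arm:
  deltas:
    - [0,0,0.1,0,0,0.03,0.2]
    - [0,0,0,0,0,0,0.2]
    - [0,0,0,0,0,0,0.2]

```text
t: 65.27
tool_pos: [0.521, 0.037, 0.1506]
tool_rot: [-2.955, 1.067, -0.003]
contact_force: [0.6, -0.6, 8.0]
opening: 0.0477
```

```bash
python3 -c "
from h import *
plan(); print(ctrl.get_obs()['wrist_torque'])"
```

```text
t 65.3 tcp [0.521  0.037  0.1506] psi -129.7 q6 2.19 tilt [ 0.002 -0.001] open 0.048 F [ 0.6 -0.6  8. ]
[-0.17852615  0.04609571 -0.017928  ]
```

Call:
jog_arm:
  deltas:
    - [0,0,0.1,0,0,0,0.2]
    - [0,0,0.1,0,0,0,0.2]
    - [0,0,0,0,0,0,0.2]
    - [0,0,0,0,0,0,0.2]

```text
t: 65.6
tool_pos: [0.5209, 0.037, 0.1506]
tool_rot: [-2.833, 1.357, -0.003]
contact_force: [-0.3, 0.2, 6.7]
opening: 0.0477
```

```bash
python3 -c "
from h import *
plan(); print(ctrl.get_obs()['wrist_torque'])"
```

```text
t 65.6 tcp [0.5209 0.037  0.1506] psi -141.2 q6 2.39 tilt [ 0.002 -0.   ] open 0.048 F [-0.3  0.2  6.7]
[-0.19717578  0.17892979 -0.08190966]
```

Call:
jog_arm:
  deltas:
    - [0,0,0.1,0,0,0,0.2]
    - [0,0,0,0,0,0,0.2]
    - [0,0,0,0,0,0,0.2]

```text
t: 65.85
tool_pos: [0.5207, 0.0375, 0.1506]
tool_rot: [-2.761, 1.496, -0.001]
contact_force: [-1.1, 2.3, 7.6]
opening: 0.0474
```

```bash
python3 -c "
from h import *
plan(); print(ctrl.get_obs()['wrist_torque'])"
```

```text
t 65.8 tcp [0.5207 0.0375 0.1506] psi -146.9 q6 2.49 tilt [0.001 0.001] open 0.047 F [-1.1  2.3  7.6]
[ 0.10022513  0.29296017 -0.10209821]
```

Call:
jog_arm:
  deltas:
    - [0,0,0.1,0,0,0,0.2]
    - [0,0,0,0,0,0,0.2]
    - [0,0,0,0,0,0,0.2]

```text
t: 66.1
tool_pos: [0.5206, 0.038, 0.1506]
tool_rot: [-2.682, 1.632, 0.001]
contact_force: [-1.3, 2.9, 8.7]
opening: 0.0477
```

```bash
python3 -c "
from h import *
plan(); print(ctrl.get_obs()['wrist_torque'])
im,d=vision.get_image('scene'); save('s4',cv2.resize(im[150:290,230:380],(640,597),interpolation=2))"
```

```text
t 66.1 tcp [0.5206 0.038  0.1506] psi -152.7 q6 2.59 tilt [0.001 0.002] open 0.048 F [-1.3  2.9  8.7]
[ 0.21217482  0.41147744 -0.27608712]
```

Call:
jog_arm:
  deltas:
    - [0,0,0.1,0,0,0,0.2]
    - [0,0,0,0,0,0,0.2]
    - [0,0,0,0,0,0,0.2]

```text
t: 66.4
tool_pos: [0.5206, 0.0381, 0.1505]
tool_rot: [-2.596, 1.765, 0.001]
contact_force: [-0.8, 4.4, 9.0]
opening: 0.0475
```

```bash
python3 -c "
from h import *
plan(); print(ctrl.get_obs()['wrist_torque'])"
```

```text
t 66.4 tcp [0.5206 0.0381 0.1505] psi -158.4 q6 2.69 tilt [0.001 0.002] open 0.048 F [-0.8  4.4  9. ]
[ 0.30418987  0.45314426 -0.49317749]
```

Torque climbed to 0.49 N m with height constant at the exact home value (mid 49 mm above stud_root). Relieving the wind-up, releasing, and measuring the cap.

Call:
jog_arm:
  deltas:
    - [0,0,-0.06,0,0,-0.05,0.2]
    - [0,0,0,0,0,0,0.2]
    - [0,0,0,0,0,0,0.7]
    - [0,0,0,0,0,0,0.7]
    - [0,0,0,0,0,0,0.7]
    - [0,0,0,0,0,0,0.7]
    - [0,0,0,0,0,-1,0.7]
    - [0,0,0,0,0,-2.5,0.7]
    - [0,0,0,0,0,-3,0.7]
    - [0,0,0,0,0,-3,0.7]
    - [0,0,0,0,0,0,0.7]
    - [0,0,0,0,0,0,0.7]

```text
t: 67.4
tool_pos: [0.5216, 0.037, 0.2483]
tool_rot: [-2.644, 1.691, -0.008]
contact_force: [-0.3, 0.7, 0.3]
opening: 0.0598
```

Call:
jog_arm:
  deltas:
    - [0,0,-0.12,0,0,0,0.7]
    - [0,0,-0.12,0,0,0,0.7]
    - [0,0,-0.12,0,0,0,0.7]
    - [0,0,-0.12,0,0,0,0.7]
    - [0,0,-0.12,0,0,0,0.7]
    - [0,0,-0.12,0,0,0,0.7]
    - [0,0,-0.12,0,0,0,0.7]
    - [0,0,-0.12,0,0,0,0.7]
    - [0,0,-0.12,0,0,0,0.7]
    - [0,0,-0.12,0,0,0,0.7]
    - [0,0,0,0,0,0,0.7]
    - [0,0,0,0,0,0,0.7]

```text
t: 68.4
tool_pos: [0.5196, 0.0372, 0.2436]
tool_rot: [-3.14, -0.092, 0.004]
contact_force: [-0.9, -0.4, -0.4]
opening: 0.0595
```

```bash
python3 - <<'E'
from h import *
np.set_printoptions(precision=4,suppress=True)
im,d=vision.get_image('scene'); P=cloud('scene',d)
m=mask(im,105,125,120,50); m[:265]=0; m[330:]=0; m[:,:280]=0; m[:,330:]=0
b=max(blobs(m,50),key=lambda b:b.sum()); x0,y0,w,h=cv2.boundingRect(b.astype(np.uint8)); print('cap box',x0,y0,w,h)
hsv=cv2.cvtColor(im,cv2.COLOR_RGB2HSV); wh=(hsv[...,1]<70)&(hsv[...,2]>140)
hull=cv2.convexHull(np.argwhere(b)[:,::-1].astype(np.int32)); H=np.zeros(b.shape,np.uint8); cv2.fillConvexPoly(H,hull,1)
top=z=np.load('/tmp/top0.npz'); it=z['im']; mt=mask(it,105,125,120,40); mt[:205]=0; mt[250:]=0; mt[:,:335]=0; mt[:,385:]=0
Pt=cloud('top',z['d']); bt=max(blobs(mt,30),key=lambda b:b.sum())
ht=cv2.convexHull(np.argwhere(bt)[:,::-1].astype(np.int32)); Ht=np.zeros(bt.shape,np.uint8); cv2.fillConvexPoly(Ht,ht,1)
q=ctr('top',Ht>0,0.090); print('cap circ top',circ(q))
tf=(Ht>0)&(np.nan_to_num(Pt[...,2])>0.086); print('top face depth',Pt[tf].mean(0)[:2],circ(ctr('top',tf,0.09)))
C=circ(ctr('top',tf,0.09))[0]
v,u=np.nonzero((H>0)&wh&~b); s=onplane('scene',np.c_[u,v],0.090)[:,:2]-C; print('scene stripe',s.mean(0),np.degrees(np.arctan2(*s.mean(0)[::-1])))
N=wh.copy(); N[:298]=0; N[325:]=0; N[:,:285]=0; N[:,325:]=0; v,u=np.nonzero(N&(H==0)); print('neck px',u.mean(),v.mean(),len(u)); p=np.nanmean(P[N&(H==0)],0); print('neck stripe',p, np.degrees(np.arctan2(p[1]-C[1],p[0]-C[0])))
plan((C[0],C[1],0.15,-85),(C[0],C[1],0.08,-85))
save('s5',cv2.resize(im[150:330,230:390],(640,600),interpolation=2))
E
```

```text
cap box 291 273 26 28
cap circ top (array([ 0.6298, -0.0583]), np.float64(0.024172057921947977))
top face depth [ 0.6319 -0.0585] (array([ 0.6321, -0.0582]), np.float64(0.022267966122783967))
scene stripe [ 0.0133 -0.0012] -4.962323628741321
neck px 297.3586497890295 316.63713080168776 237
neck stripe [ 0.6318 -0.0759  0.0035] -90.84851243718866
t 68.5 tcp [0.5197 0.0372 0.2439] psi -86.6 q6 1.44 tilt [-0.002  0.   ] open 0.060 F [0.1 0.6 0.7]
 rz -0.028  shift [10.36 10.48  9.39] -> 6 rows of [1.727 1.746 1.564]
 rz -0.000  shift [0. 0. 7.] -> 3 rows of [0.    0.    2.333]
```

View pics/s5.png

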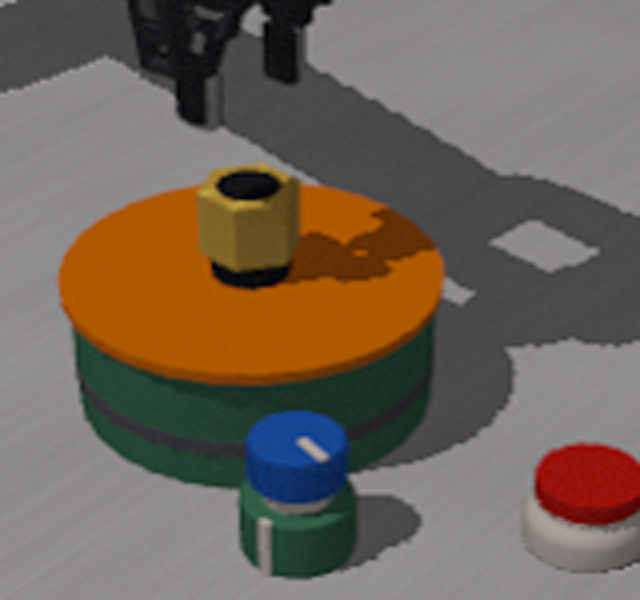

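Nut seated square on the collar, lid flat on the rim. The cap is open by roughly 80–85°, with the neck stripe at about −84° and the cap stripe at −5°. Moving to the cap.

Call:
jog_arm:
  deltas:
    - [0,0,-0.12,0,0,0,0.65]
    - [0,0,-0.12,0,0,0,0.65]
    - [0,0,0,0,0,0,0.65]
    - [0,0,0,0,0,0,0.65]

```text
t: 68.78
tool_pos: [0.5201, 0.0371, 0.2446]
tool_rot: [-3.107, -0.465, 0.001]
contact_force: [-0.1, -0.1, -0.9]
opening: 0.0553
```

```bash
python3 -c "
from h import *
p=pose()[2]; plan((0.631,-0.0583,0.15,p),(0.631,-0.0583,0.082,p))"
```

```text
t 68.8 tcp [0.5201 0.0371 0.2446] psi -73.0 q6 1.20 tilt [-0.001 -0.   ] open 0.055 F [-0.1 -0.1 -0.9]
 rz -0.000  shift [ 7.81 12.38  9.46] -> 6 rows of [1.301 2.063 1.576]
 rz -0.000  shift [0.  0.  6.8] -> 3 rows of [0.    0.    2.267]
```

Call:
jog_arm:
  deltas:
    - [0,0,0,1.3,2.06,0,0.65]
    - [0,0,0,1.3,2.06,0,0.65]
    - [0,0,0,1.3,2.06,0,0.65]
    - [0,0,0,1.3,2.06,0,0.65]
    - [0,0,0,1.3,2.06,0,0.65]
    - [0,0,0,1.3,2.06,0,0.65]
    - [0,0,0,0,0,2.5,0.65]
    - [0,0,0,0,0,2.5,0.65]
    - [0,0,0,0,0,2.5,0.65]
    - [0,0,0,0,0,2,0.65]
    - [0,0,0,0,0,0,0.65]
    - [0,0,0,0,0,0,0.65]

```text
t: 69.78
tool_pos: [0.6305, -0.0575, 0.1484]
tool_rot: [-3.105, -0.469, 0.005]
contact_force: [-0.1, 0.4, 0.5]
opening: 0.0554
```

Call:
jog_arm:
  deltas:
    - [0,0,0,0,0,0,0.65]
    - [0,0,0,0,0,0,0.65]
    - [0,0,0,0,0,0,0.65]
    - [0,0,0,0,0,0,0.65]

```text
t: 70.12
tool_pos: [0.6323, -0.0578, 0.1517]
tool_rot: [3.105, 0.472, 0.004]
contact_force: [0.7, -0.6, 0.1]
opening: 0.0556
```

```bash
python3 -c "
from h import *
p=pose()[2]; plan((0.631,-0.0583,0.082,p))"
```

```text
t 70.1 tcp [ 0.6323 -0.0578  0.1517] psi -72.7 q6 1.06 tilt [ 0.003 -0.001] open 0.056 F [ 0.7 -0.6  0.1]
 rz -0.000  shift [-0.14  0.01  6.97] -> 3 rows of [-0.046  0.003  2.323]
```

Call:
jog_arm:
  deltas:
    - [0,0,0,-0.1,0,2,0.65]
    - [0,0,0,0,0,1.5,0.65]
    - [0,0,0,0,0,0.5,0.65]
    - [0,0,0,0,0,0.5,0.65]
    - [0,0,0,0,0,0,0.65]
    - [0,0,0,0,0,0,0.65]

```text
t: 70.62
tool_pos: [0.6305, -0.0579, 0.1049]
tool_rot: [-3.106, -0.472, 0.0]
contact_force: [-0.1, -0.1, 0.4]
opening: 0.0554
```

Call:
jog_arm:
  deltas:
    - [0,0,0,0,0,0.6,0.65]
    - [0,0,0,0,0,0.6,0.65]
    - [0,0,0,0,0,0.6,0.65]
    - [0,0,0,0,0,0.5,0.65]
    - [0,0,0,0,0,0,0.65]
    - [0,0,0,0,0,0,0.65]
    - [0,0,0,0,0,0,0.65]

```text
t: 71.2
tool_pos: [0.6305, -0.058, 0.0819]
tool_rot: [3.106, 0.472, -0.0]
contact_force: [-0.6, -0.2, 0.3]
opening: 0.0552
```

Call:
jog_arm:
  deltas:
    - [0,0,0,0,0,0,0.2]
    - [0,0,0,0,0,0,0.2]
    - [0,0,0,0,0,0,0.2]
    - [0,0,0,0,0,0,0.2]
    - [0,0,0,0,0,0,0.2]
  grip_force: 40

```text
t: 71.62
tool_pos: [0.6309, -0.0591, 0.0826]
tool_rot: [3.104, 0.472, 0.001]
contact_force: [-0.3, -5.5, 2.1]
opening: 0.047
```

```bash
python3 -c "
from h import *
plan(); print(ctrl.get_obs()['wrist_torque'])"
```

```text
t 71.6 tcp [ 0.6309 -0.0591  0.0826] psi -72.7 q6 1.06 tilt [ 0.001 -0.002] open 0.047 F [-0.3 -5.5  2.1]
[-0.90918082  0.03032949  0.00705778]
```

Call:
jog_arm:
  deltas:
    - [0,0,0,0,0.1,0,0.2]
    - [0,0,0.1,0,0,0,0.2]
    - [0,0,0.1,0,0,0,0.2]
    - [0,0,0.1,0,0,0,0.2]
    - [0,0,0.1,0,0,0,0.2]
    - [0,0,0.1,0,0,0,0.2]
    - [0,0,0.1,0,0,0,0.2]
    - [0,0,0,0,0,0,0.2]
    - [0,0,0,0,0,0,0.2]

```text
t: 72.37
tool_pos: [0.6309, -0.0574, 0.0826]
tool_rot: [-3.104, 0.464, 0.001]
contact_force: [-2.1, 5.0, 5.1]
opening: 0.0469
```

```bash
python3 -c "
from h import *
plan(); print(ctrl.get_obs()['wrist_torque'])"
```

```text
t 72.4 tcp [ 0.6309 -0.0574  0.0826] psi -107.0 q6 1.66 tilt [0.    0.003] open 0.047 F [-2.1  5.   5.1]
[ 0.35378304  0.2747027  -0.08098278]
```

Call:
jog_arm:
  deltas:
    - [0,0,0.1,0,0,0,0.2]
    - [0,0,0.1,0,0,0,0.2]
    - [0,0,0.1,0,0,0,0.2]
    - [0,0,0.1,0,0,0,0.2]
    - [0,0,0.1,0,0,0,0.2]
    - [0,0,0.1,0,0,0,0.2]
    - [0,0,0,0,0,0,0.2]
    - [0,0,0,0,0,0,0.2]

```text
t: 73.03
tool_pos: [0.6319, -0.0559, 0.0826]
tool_rot: [-2.827, 1.356, -0.0]
contact_force: [2.0, 7.7, 3.1]
opening: 0.0465
```

```bash
python3 -c "
from h import *
plan(); print(ctrl.get_obs()['wrist_torque'])"
```

```text
t 73.0 tcp [ 0.6319 -0.0559  0.0826] psi -141.3 q6 2.26 tilt [0.003 0.005] open 0.046 F [2.  7.7 3.1]
[ 1.12492594 -0.30155351  0.48883842]
```

```bash
python3 -c "
from h import *
im,_=vision.get_image('scene'); it,_=vision.get_image('top')
save('s6',np.hstack([cv2.resize(im[230:330,250:350],(400,400),interpolation=2),cv2.resize(it[190:260,320:390],(400,400),interpolation=2)]))
print(ctrl.get_obs()['wrist_torque'],ctrl.get_obs()['effort'],ctrl.get_obs()['q'])"
```

```text
[ 1.14459255 -0.28176958  0.50461886] [ -5.67174643 -40.91522098 -30.95614314  -1.72328722   0.06807335
   0.47417957] [-0.20777838  0.23017849  1.71668862  0.00600235  1.19314999  2.25537539]
```

View pics/s6.png

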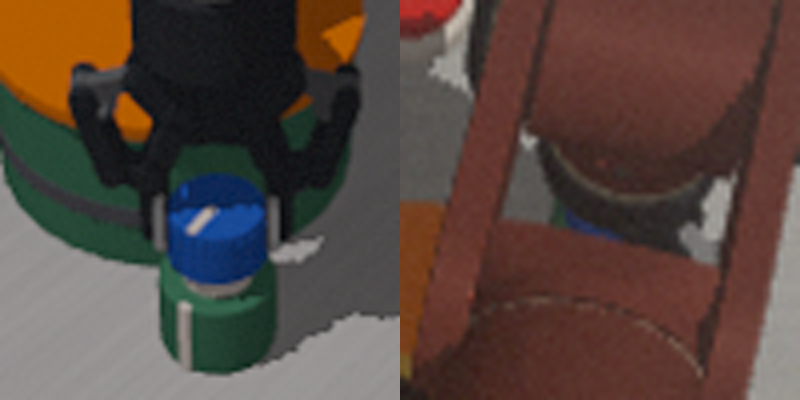

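The cap stripe now points to about −78° in the scene view and the neck stripe to about −84°, so it is nearly shut. I'll keep turning until the torque climbs against the stop.

Call:
jog_arm:
  deltas:
    - [0,0,0.08,0,0,0,0.2]
    - [0,0,0,0,0,0,0.2]
    - [0,0,0,0,0,0,0.2]
    - [0,0,0,0,0,0,0.2]

```text
t: 73.47
tool_pos: [0.6318, -0.0553, 0.0826]
tool_rot: [-2.771, 1.466, 0.001]
contact_force: [1.4, 9.3, 3.0]
opening: 0.0469
```

```bash
cat > st.py <<'E'
from h import *
plan(); print(ctrl.get_obs()['wrist_torque'],ctrl.get_obs()['effort'][5])
im,_=vision.get_image('scene'); C=np.array([.631,-.0585])
hsv=cv2.cvtColor(im,cv2.COLOR_RGB2HSV); wh=(hsv[...,1]<80)&(hsv[...,2]>120)
m=mask(im,105,125,120,50); m[:265]=0; m[330:]=0; m[:,:280]=0; m[:,330:]=0
b=max(blobs(m,50),key=lambda b:b.sum())
hull=cv2.convexHull(np.argwhere(b)[:,::-1].astype(np.int32)); H=np.zeros(b.shape,np.uint8); cv2.fillConvexPoly(H,hull,1)
v,u=np.nonzero((H>0)&wh); k=v<np.nonzero(b)[0].min()+16; s=onplane('scene',np.c_[u,v][k],0.090)[:,:2]
print('n',k.sum(),'px',u[k].mean(),v[k].mean(),'stripe mean az',np.degrees(np.arctan2(*(s.mean(0)-C)[::-1])))
w,V=np.linalg.eigh(np.cov(s.T)); print('line az',np.degrees(np.arctan2(V[1,1],V[0,1])))
N=wh.copy(); N[:304]=0; N[324:]=0; N[:,:292]=0; N[:,:]&=(np.arange(640)<302)[None]; v,u=np.nonzero(N); print('neck px',u.mean(),v.mean(),len(u))
o,d=ray('scene',[[u.mean(),v.mean()]]); d=d[0]
for r in (.026,.028,.030):
    A=d[:2]@d[:2]; B=2*d[:2]@(o[:2]-C); c=(o[:2]-C)@(o[:2]-C)-r*r; D=B*B-4*A*c
    t=(-B-np.sqrt(max(D,0)))/2/A; p=o+t*d; print(r,'neck az %.1f z %.3f'%(np.degrees(np.arctan2(p[1]-C[1],p[0]-C[0])),p[2]))
E
python3 st.py
```

```text
t 73.5 tcp [ 0.6318 -0.0553  0.0826] psi -145.8 q6 2.33 tilt [0.003 0.006] open 0.047 F [1.4 9.3 3. ]
[ 1.46145774 -0.337187    0.84520608] 0.8428616635501385
n 24 px 299.7916666666667 284.7916666666667 stripe mean az -69.88389971901387
line az 97.84834111322276
neck px 295.19642857142856 315.9642857142857 56
0.026 neck az -83.7 z 0.013
0.028 neck az -80.8 z 0.016
0.03 neck az -78.4 z 0.019
```

Call:
jog_arm:
  deltas:
    - [0,0,0.06,0,0,0,0.2]
    - [0,0,0,0,0,0,0.2]
    - [0,0,0,0,0,0,0.2]

```text
t: 73.77
tool_pos: [0.6314, -0.0541, 0.0825]
tool_rot: [-2.725, 1.547, 0.005]
contact_force: [0.8, 12.9, 5.4]
opening: 0.0465
```

```bash
python3 st.py | head -5
```

```text
t 73.8 tcp [ 0.6314 -0.0541  0.0825] psi -149.2 q6 2.39 tilt [0.001 0.008] open 0.047 F [ 0.8 12.9  5.4]
[ 2.0321509  -0.09817813  0.97171036] 1.0523679479956627
n 26 px 300.0 284.5 stripe mean az -69.43794260135016
line az 99.41799827107288
neck px 295.19642857142856 315.9642857142857 56
```

Call:
jog_arm:
  deltas:
    - [0,0,0,0,0,0,0.65]
    - [0,0,0,0,0,0,0.65]
    - [0,0,0,0,0,0,0.65]
    - [0,0,0,0,0,0,0.65]
    - [0,0,0,0,0,-1,0.65]
    - [0,0,0,0,0,-2,0.65]
    - [0,0,0,0,0,-3,0.65]
    - [0,0,0,0,0,-3,0.65]
    - [0,0,0,0,0,-3,0.65]
    - [0,0,0,0,0,-3,0.65]
    - [0,0,0,0,0,0,0.65]
    - [0,0,0,0,0,0,0.65]

```text
t: 74.82
tool_pos: [0.6322, -0.0596, 0.2361]
tool_rot: [-2.726, 1.558, -0.01]
contact_force: [-0.3, 0.1, -0.4]
opening: 0.0556
```

```bash
python3 st.py; python3 - <<'E'
from h import *
np.set_printoptions(precision=4,suppress=True)
im,d=vision.get_image('scene'); P=cloud('scene',d)
m=mask(im,20,32,110,60); m[:140]=0; m[260:]=0; m[:,:240]=0;m[:,350:]=0
b=max(blobs(m,30),key=lambda b:b.sum()); x,y,w,h=cv2.boundingRect(b.astype(np.uint8)); print('nut box',x,y,w,h)
H=np.zeros(b.shape,np.uint8); cv2.fillConvexPoly(H,cv2.convexHull(np.argwhere(b)[:,::-1].astype(np.int32)),1)
Z=P[...,2]; tz=Z[(H>0)&~b]; print('black disc z',np.nanmedian(tz),len(tz)); lid=mask(im,4,16,180,60); print('lid z',np.nanmedian(Z[max(blobs(lid,500),key=lambda b:b.sum())]))
save('s7',cv2.resize(im[180:330,240:360],(480,600),interpolation=2))
E
```

```text
t 74.8 tcp [ 0.6322 -0.0596  0.2361] psi -149.5 q6 2.40 tilt [ 0.006 -0.001] open 0.056 F [-0.3  0.1 -0.4]
[0.02400441 0.01180703 0.01598739] -0.0003414403454371495
n 26 px 300.0 284.5 stripe mean az -69.43794260135016
line az 99.41799827107288
neck px 295.19642857142856 315.9642857142857 56
0.026 neck az -83.7 z 0.013
0.028 neck az -80.8 z 0.016
0.03 neck az -78.4 z 0.019
nut box 286 198 19 34
black disc z 0.17017721076668502 128
lid z 0.1050906304751476
```

View pics/s7.png

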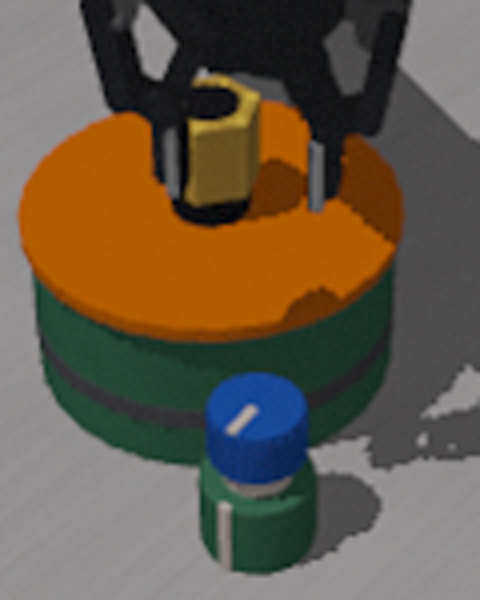

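The cap stripe stayed put during the last push, at −80.6° against about −81° for the neck stripe, and stayed there on release, so it is shut on its stop. Nut and lid heights read home (the depth bias of about 2 mm is the same on both). One bystander check, then hand in.

```bash
python3 - <<'E'
from h import *
a=np.load('/tmp/scene0.npz')['im']; b,_=vision.get_image('scene')
def c(im,h0,h1,box):
    x0,y0,x1,y1=box; m=mask(im[y0:y1,x0:x1],h0,h1,130,50); v,u=np.nonzero(m); return np.round([u.mean(),v.mean(),len(u)],1)
for n,h0,h1,box in (('flux',0,4,(355,275,400,325)),('gas',100,125,(405,130,455,220)),('driver',22,32,(215,400,275,480)),('tray',0,4,(465,185,575,250))): print(n,c(a,h0,h1,box),c(b,h0,h1,box))
m=mask(b,20,32,110,60); print('brass/copper left on bench:',[(np.nonzero(x)[1].mean().round(),np.nonzero(x)[0].mean().round()) for x in blobs(m,30)])
plan(); print(ctrl.finish_job())
E
```

```text
flux [ 22.1  19.7 541. ] [ 22.1  19.5 556. ]
gas [  22.6   49.7 1826. ] [  22.6   49.6 1824. ]
driver [ 32.6  45.6 920. ] [ 32.6  45.5 923. ]
tray [  53.9   36.6 2921. ] [  53.7   36.5 2945. ]
brass/copper left on bench: [(np.float64(295.0), np.float64(217.0)), (np.float64(521.0), np.float64(227.0)), (np.float64(248.0), np.float64(446.0))]
t 75.0 tcp [ 0.63   -0.059   0.2305] psi -149.5 q6 2.40 tilt [-0.003  0.001] open 0.056 F [-1.1  0.1 -0.3]
the job is handed in; nothing more can be done
None
```

The job is done and handed in at 75 s, with the gripper open above the cap and touching nothing.

- **Couplings:** All four lie flat on the bowl floor round the post. One was knocked aside inside the bowl (its axis turned to about 127°). It was still flat, so I left it and shifted the fourth coupling's slot to stay clear of it.
- **Lid:** It seated on the rim at exactly the predicted height, and the depth image shows it flat.
- **Nut:** It first went straight into a notch by luck. I lifted it, set it back on the crown (contact at the predicted height), and turned it anticlockwise until it dropped (8.3 mm). I then turned it clockwise about 140° to home, with its centre 49 mm above stud_root as specified.
- **Cap:** I turned it clockwise to its stop. Torque rose to about 1 N m and the stripe no longer moved. The cap stripe reads −80.6° against about −81° for the neck stripe, good to a few degrees.
- **Other things:** The gas can, flux jar, driver and tray are unmoved in before-and-after pictures.

**Disagreements:**
- The nut reached home height about 38° before I felt it tighten. The tightening torque also had the opposite sign to the cap's. I did not re-grip it to test, so its seating rests on height and the picture.
- Depth readings of the lid and nut were 2–3 mm high, close to the camera's calibration error.
- The couplings could not be seen again once the lid was on.

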